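# Set a chair cleat under the bench drill and clamp it

## Robot

A 7-joint arm with a two-finger parallel gripper is mounted at the origin on the work surface. World frame = base frame: x ahead of the robot, y to its left, z up, the work surface at z = 0. Lengths are in m, angles in rad, forces in N, time in s.
With the tool pointing down it reaches from about 0.4 to 0.85 m from the base axis. Payload 10.4 kg.
Tool frame: the origin (TCP) lies midway between the tips of the shut fingers; the grasp point (between the pads) lies r.grip_point_offset behind it (r.grip_point_offset is the distance from the TCP to the grasp point, in m); z points along the fingers, y is the line along which they close (so a half turn about z gives the same grasp; the last joint's range is limited). The gripper opens to 87 mm and grips with 3 to 60 N. Pads are 19 mm wide; open, the fingers measure 117 mm over their backs; the gripper's body (75 mm by 190 mm) begins 51 mm behind the grasp point.
Start: joints at [1.199, 0.332, -0.065, 1.46, 0.022, 1.35, -0.088], TCP at [0.214, -0.587, 0.223] pointing down, gripper open.
Joint ranges: [-2.6, 2.6], [-0.5, 2.12], [-1.47, 1.34], [0.16, 2.42], [-1.27, 4.41], [0.06, 2.06], [-2.6, 2.6]. Speed limits (rad/s): [2.22, 2.22, 2.79, 2.79, 3.14, 3.14, 3.14].

## Interface

Orientations are given as a unit quaternion [x, y, z, w].
In Python, from bench import r gives the robot as it stands.
- The arm moves only by the tool play_rows, never from a script. Its arguments are lists of equal length, an entry for each row: "claw": the closure, from 0 (fully open) to 1 (shut); "delta_pos": the shift along the tool's x, y, z scaled (see below), a list of three; "delta_rot": the turn, a rotation vector about the tool's x, y, z scaled (see below), a list of three. A call has 1 to 8 rows; each row shifts and turns the commanded pose from where the row before left it, along the tool's axes as they then stand; what a row does not reach is not made up. The controller multiplies each number of a shift by 200 mm and each number of a turn by pi rad. A row lasts 1/10 s, in which the tool goes at most 50 mm and 8.59 degrees, less where a joint would pass 70% of its speed; a pose out of reach is approached as far as the arm can. A call with a number of a shift or a turn outside -1 to 1 is refused whole. A call with a gripper value outside its range is refused whole. The fingers move at their own pace and stop on an object; "squeeze" is the grip in N (left out, the last holds). Time passes only in rows, so rows that do not move let the fingers close. It gives the time, the measured TCP pose, the force, the opening and the grip force at its end, in the units of the state.
- r.read_state(): the state, without advancing time (a new reading comes with each control period).
- r.camera(name): name is "side" or "top"; returns a dict with "pixels" (384x512x3 uint8, red, green, blue), "camera_matrix" (3x3 intrinsics, pixels), "D" ([k1, k2, p1, p2, k3] as OpenCV has them; the pictures are not rectified), "cam_to_world" (4x4, takes a point from camera to world coordinates). Camera axes: x right, y up, looking along -z (the intrinsics and any distortion apply to the point x, -y, -z); pixel columns grow to the right and rows downward; lengths in m; the calibration is good to about 2 mm. A picture is of the moment at which its call begins. There is no depth.
- r.close_job(): hands the job in; it is judged then, once.
The state is a dict: "time": time; "joint_positions": joint angles; "joint_vel": joint speeds; "joint_torque": joint torques, N m; "ee_pos": TCP position; "eef_rot": TCP orientation; "ft_force": force on the tool from outside, world axes, zero at the start; "torque": the same for the moment, N m; "width": finger opening in m; "grip_force": force on a finger pad.
Only numpy, scipy, OpenCV 4.12 (cv2) and the standard library are available. Lean on these libraries where they do the work, as an engineer would, in place of code of your own. Each camera call takes 0.05 s, during which the arm holds its last target. There are 200 camera calls.

## Task

Set the beech cleat up for its middle hole: slide it along the base of the bench drill until the red dot marked on it stands under the tip of the bit, with the cleat square to the base, its long side along the slots. Then press the red handle of the hold-down clamp all the way down so that it locks and its rubber foot holds the cleat in that place. Keep the cleat down on the base, do not knock the bit, and leave the other things lying on the bench and the base where they are.

Things in the scene. Friction and masses are not known exactly. Their poses are not given: they have to be found in the camera images.
- drill: Compact green bench drill, 360 mm tall, bolted down. Origin on the spindle axis at bench height; z up, y towards its column (36 mm thick, 135 mm from the spindle; motor behind), x along the base's two slots, away from the robot. Base top 25 mm above the bench, from -120 to 120 mm in x, -125 to 175 mm in y. Feed wheel with three spokes on the head's +x side.
- head (a point): Centre line of the head at its underside, on the spindle axis 170 mm above the bench. Head casting 100 mm wide in the drill's x, from y = -45 to 175 mm; 110 mm wide belt cover from 265 to 307 mm up; chuck 37 mm thick, from 97 to 153 mm up. An upright gripper on the cleat would strike these; a tool leaning back to the robot's side (-x) by 25 to 40 degrees fits.
- drill_bit: Fixed 6 mm steel drill bit, 44 mm long, held upright in the chuck; the machine is off and the feed is locked. Origin at its tip.
- bit_tip (a point): Tip of the drill bit, 61 mm above the bench: 8 mm above the top of the cleat when that lies on the base.
- cleat: Loose beech block 120 x 44 x 28 mm (x, y, z), 0.08 to 0.15 kg, flat on the drill's base nearer the robot than the bit; its robot-side end may overhang the base. Origin in the middle of its underside, x along its length away from the robot, z up. Dark drilled holes 45 mm either side of the middle; the middle one is only marked: a red dot on a pencil cross.
- mark (a point): Centre of the red dot, 6 mm across, on the cleat's top face: at x = 6, y = -4, z = 28 mm in the cleat's frame.
- clamp_handle (a joint): Angle (rad) of the red handle of the toggle clamp bolted to the drill's base: 0 to 0.15 at the start (open, handle 75 degrees above level at 0), 1.17 pressed down to its stop (8 degrees above level), where it locks. It turns about a level axis parallel to the drill's x through clamp_pivot, stays where it is left and takes about 3 N at the grip, more near the end.
- clamp_pivot (a point): Axis of the handle, 89 mm above the bench, at x = 30, y = -108 mm in the drill's frame. The handle points from it away from the column (to the drill's -y) and up.
- clamp_grip (a point): Middle of the handle's red grip (14 x 14 mm thick, 65 mm long along the handle), on the handle's centre line 82.5 mm from clamp_pivot; the free end is 115 mm from the pivot. As the joint grows it comes down in an arc on the -y side of the pivot, in a vertical plane across the drill's x.
- clamp_bar: The clamp's steel bar with the rubber foot on its bolt, 62 mm long; driven by the handle through a link. Origin at its hinge, 67 mm above the bench at x = 30, y = -63 mm in the drill's frame.
- clamp_foot (a point): Face of the clamp's round rubber foot (16 mm across) at the end of the bar that swings down towards the column as the handle is pressed. About 50 mm above the cleat's top when open; locked, it presses on the cleat at x = 30, y = -8 mm in the drill's frame, beyond the bit as seen from the robot.
- chuck_key: T-shaped steel chuck key, 80 mm long, lying on the drill's base near the column; to be left alone. Origin near its middle.
- done_cleat: Finished beech cleat, 120 x 44 x 28 mm with three dark holes and no red dot, lying on the bench between robot and drill, to the right; to be left alone. Origin in the middle of its underside.
- try_square: Try square, dark wooden stock 95 mm and steel blade 150 mm, 16 mm high, lying on the bench on the left; to be left alone. Origin in the middle of the stock.
- screwdriver: Screwdriver lying on the bench, right; to be left alone.
- screw_jar: Amber jar with yellow cap, 72 mm across and 85 mm tall, standing on the right; to be left alone. Origin in the middle of its underside.
- hammer: Hammer lying on the bench, left; to be left alone.
- tape: Yellow and black tape measure, 66 x 30 x 62 mm, standing on the left; to be left alone.
Not all that is in view belongs to the job. Leave any orange or turquoise look-alike of the cleat alone.

How it is judged:
On the way, in this order (a step that is already met when the one before it is completed fails the run):
1. the red dot is under the bit's tip, the cleat square on the base and still (horizontal distance between mark and bit_tip below 0.003 m and angle between the x axis of cleat and the x axis of drill, either way round below 0.14 rad and linear speed of cleat below 0.01 m/s and height (world z) of cleat below 0.028 m), for 0.2 s.
2. the clamp's handle is fully down and its foot presses on the cleat (value of joint clamp_handle above 1.12 rad and contact force between clamp_bar and cleat above 2 N), for 0.2 s.
At the end, for the whole second after the job is handed in: The red dot's centre is within 3 mm sideways of the bit's tip; the cleat lies flat on the base at rest, its long side within 8 degrees of the drill's x; the clamp's handle is fully down (joint above 1.12 rad) and its foot presses on the cleat with more than 2 N (all of step 2 and horizontal distance between mark and bit_tip below 0.003 m and angle between the x axis of cleat and the x axis of drill, either way round below 0.14 rad and height (world z) of cleat below 0.027 m and angle between cleat's own z axis and vertical below 0.04 rad and linear speed of cleat below 0.01 m/s); the robot touches nothing.
It fails at once if the bit is knocked or pressed (more than 3 N) (contact force between drill_bit and anything else above 3 N).
It fails at once if the cleat is lifted off the base by more than 15 mm (height (world z) of cleat above 0.04 m).
It fails at once if the cleat falls off the base (height (world z) of cleat below 0.015 m).
It fails at once if another thing on the bench or base is moved by more than 25 mm (distance of any of chuck_key, done_cleat, try_square, screwdriver, screw_jar, hammer, tape from where it was at the start of the episode above 0.025 m).
It also fails if it takes over 50 s, if anything falls off the work surface, if the arm or the gripper's body presses on something with over 40 N, if the wrist force passes 120 N, or if a joint passes its speed limit or range.

## Working session

There is one attempt and no reset: what is moved stays moved. The work goes in short steps, Python scripts to look and compute and a tool call to move; the robot and the scene stay as the last step left them, time stands still between calls to the robot, and variables do not carry over. Pictures are saved under pics/ and viewed, at most 10 in all, crops included, and the job is handed in when it is done.

Besides the shell and the picture viewer there is one more tool, called after "Call:" in YAML: its name, and indented under it one key for each argument. play_rows: Moves the arm, as the interface text tells. Shifts and turns lie within -1 to 1; 1 stands for 200 mm of shift or pi rad of turn. Its arguments: {"type":"object","properties":{"claw":{"type":"array"},"delta_pos":{"type":"array"},"delta_rot":{"type":"array"},"squeeze":{"type":"number"}},"required":["claw","delta_pos","delta_rot"]}

```bash
ls; mkdir -p pics
python3 - <<'E'
from bench import r
import cv2,numpy as np,pickle
d={}
for n in("side","top"):
    c=r.camera(n);d[n]=c
    cv2.imwrite(f"pics/{n}0.png",cv2.resize(c["pixels"][:,:,::-1],(800,600),interpolation=cv2.INTER_CUBIC))
    print(n,np.round(c["camera_matrix"],1).tolist(),c["D"],np.round(c["cam_to_world"],3).tolist())
pickle.dump(d,open("c0.pkl","wb"))
print(r.read_state(),r.grip_point_offset)
E
```

```text
pics
side [[392.1, 0.0, 251.7], [0.0, 392.1, 192.4], [0.0, 0.0, 1.0]] [-0.04675892  0.          0.          0.          0.        ] [[0.411, -0.868, 0.279, 0.808], [0.911, 0.391, -0.128, -0.164], [0.002, 0.307, 0.952, 1.132], [0.0, 0.0, 0.0, 1.0]]
top [[360.5, 0.0, 260.0], [0.0, 360.5, 199.6], [0.0, 0.0, 1.0]] [-0.04981331  0.          0.          0.          0.        ] [[0.01, 0.993, -0.119, 0.373], [-1.0, 0.011, 0.007, -0.015], [0.008, 0.119, 0.993, 1.33], [0.0, 0.0, 0.0, 1.0]]
{'time': 0.1, 'joint_positions': array([ 1.19940374,  0.33281166, -0.06470003,  1.46084652,  0.02158483,
        1.34988049, -0.08850782]), 'joint_vel': array([-1.76606219e-03, -9.86747500e-04, -1.07769613e-03, -1.97260126e-03,
       -3.97159045e-05, -8.49899516e-04, -3.80454772e-04]), 'joint_torque': array([ 6.68505018e-04, -6.24548864e+01,  2.42717931e-02, -3.90716708e+01,
       -6.14957185e-02,  3.66100855e-02,  5.67159213e-05]), 'ee_pos': array([ 0.21348947, -0.58704931,  0.22183678]), 'eef_rot': array([ 9.84830595e-01,  1.73517458e-01, -1.28465180e-04, -6.12359421e-04]), 'ft_force': array([-0.27121156,  0.72705128,  0.7529785 ]), 'torque': array([ 0.02277639, -0.00153936,  0.07303479]), 'grip_force': 0.0, 'width': 0.08714654151539886} 0.0187
```

View pics/side0.png

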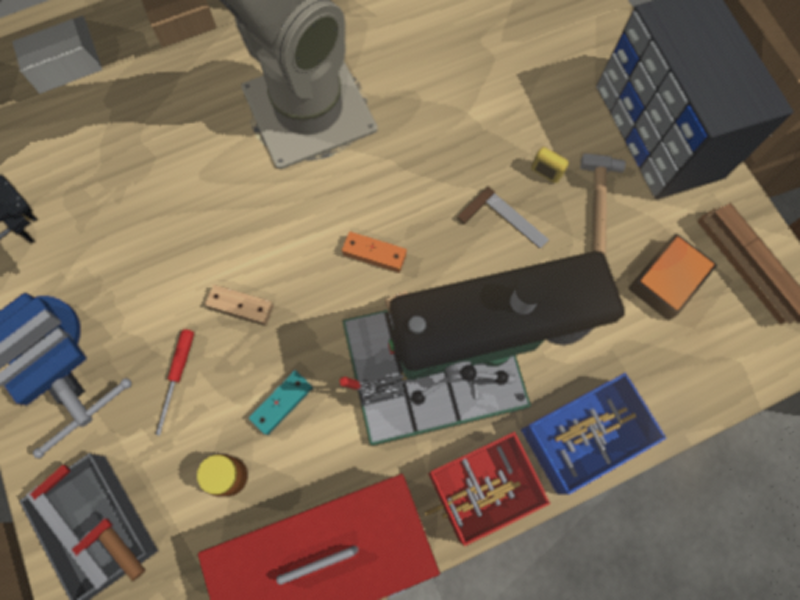

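View pics/top0.png

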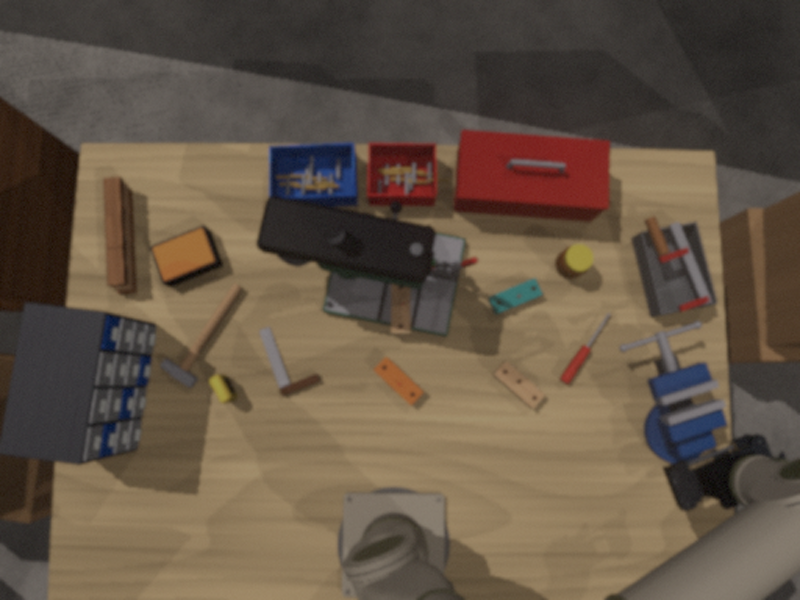

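The top view shows the cleat at about (400,308) in the shade, the drill head at (350,240) and the handle at (468,262). The side view shows the handle at (350,383); the belt cover hides the cleat there. I'll enlarge both.

```bash
cat > h.py <<'E'
import numpy as np,cv2,pickle
from scipy.spatial.transform import Rotation as R
def ray(c,uv):
    p=cv2.undistortPoints(np.array([[uv]],float),c["camera_matrix"],c["D"])[0,0]
    T=c["cam_to_world"];d=T[:3,:3]@[p[0],-p[1],-1];return T[:3,3],d
def at(c,uv,z):
    o,d=ray(c,uv);return o+d*(z-o[2])/d[2]
def tri(c1,u1,c2,u2):
    o1,d1=ray(c1,u1);o2,d2=ray(c2,u2)
    s=np.linalg.lstsq(np.c_[d1,-d2],o2-o1,rcond=None)[0]
    a,b=o1+s[0]*d1,o2+s[1]*d2;return (a+b)/2,np.linalg.norm(a-b)
def proj(c,P):
    T=np.linalg.inv(c["cam_to_world"]);P=np.atleast_2d(P)@T[:3,:3].T+T[:3,3]
    return cv2.projectPoints(P*[1,-1,-1],np.zeros(3),np.zeros(3),c["camera_matrix"],c["D"])[0][:,0]
def crop(c,u0,v0,w,h,k,name,g=1.6):
    im=c["pixels"][v0:v0+h,u0:u0+w,::-1]
    im=cv2.resize(im,None,fx=k,fy=k,interpolation=cv2.INTER_CUBIC)
    im=(255*(im/255.)**(1/g)).astype(np.uint8)
    cv2.imwrite(name,im)
E
python3 - <<'E'
from h import *
d=pickle.load(open("c0.pkl","rb"))
crop(d["top"],200,120,110,96,6,"a.png");crop(d["side"],210,160,140,130,6,"b.png")
crop(d["top"],200,130,110,90,7,"pics/top1.png");crop(d["side"],215,180,130,105,6,"pics/side1.png")
E
```

```text
(no output)
```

View pics/top1.png

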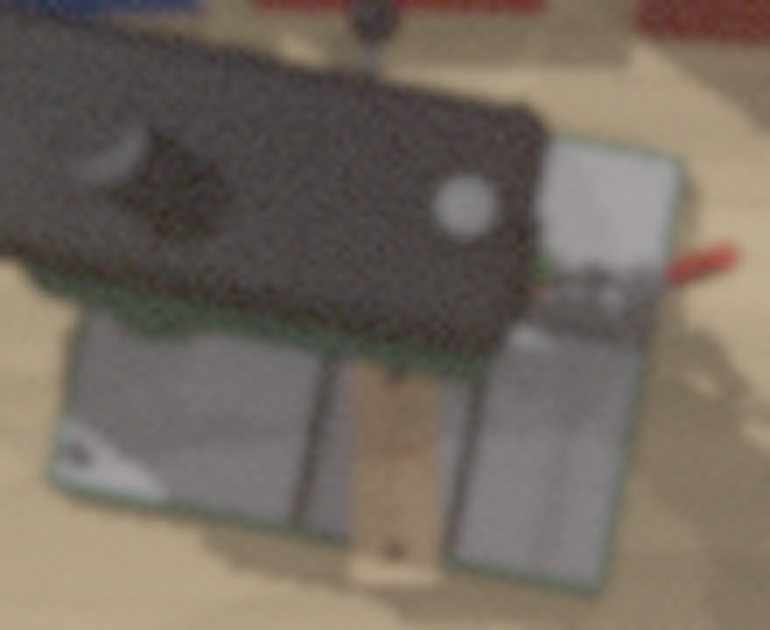

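View pics/side1.png

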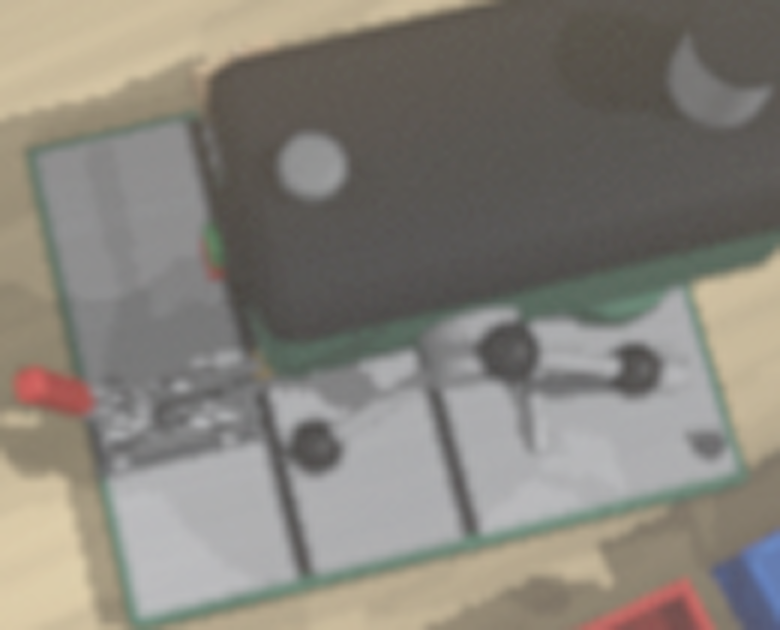

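The crops show the base corners at (603,590), (683,155) and (52,487) in top1, and (30,148), (133,622) and (743,473) in side1. In top1 the cleat runs from (350..438, 580) upward, with its holes at (395,552) and (396,375) and the faint red dot near (400,448). The red grip ends are at (738,255) and (20,385).

```bash
cat > fit.py <<'E'
from h import *
from scipy.optimize import least_squares
d=pickle.load(open("c0.pkl","rb"));t,s=d["top"],d["side"]
T=lambda p:(np.array(p)+.5)/7-.5+[200,130]
S=lambda p:(np.array(p)+.5)/6-.5+[215,180]
pts={(-.12,-.125):((603,590),(30,148)),(.12,-.125):((683,155),(133,622)),(-.12,.175):((52,487),None),(.12,.175):(None,(743,473))}
def W(p,q,z): 
    c,n=np.cos(p[2]),np.sin(p[2]);return np.array([p[0]+c*q[0]-n*q[1],p[1]+n*q[0]+c*q[1],z])
def solve(use):
    def f(p):
        e=[]
        for q,(a,b) in pts.items():
            if a and 't' in use:e+=list(proj(t,W(p,q,.025))[0]-T(a))
            if b and 's' in use:e+=list(proj(s,W(p,q,.025))[0]-S(b))
        return e
    r=least_squares(f,[.6,-.05,-.15]);return r.x,np.round(r.fun,2)
if __name__=="__main__":
    for u in('t','s','ts'):print(u,*solve(u))
    for q,(a,b) in pts.items():
        if a and b:print('corner tri',tri(t,T(a),s,S(b)))
    print('knob',tri(t,T((465,207)),s,S((313,165))))
    print('grip end',tri(t,T((738,255)),s,S((20,385))))
    p=solve('t')[0];Rm=np.array([[np.cos(p[2]),-np.sin(p[2])],[np.sin(p[2]),np.cos(p[2])]])
    for n,u in dict(h1=(395,552),h2=(396,375),dot=(400,448),nl=(352,556),nr=(437,562)).items():
        w=at(t,T(u),.053);print(n,w,'drill mm',1000*Rm.T@(w[:2]-p[:2]))
E
python3 fit.py
```

```text
t [ 0.61630926 -0.01903437 -0.17461687] [ 0.81  0.52  0.64 -0.7  -1.44  0.11]
s [ 0.61402219 -0.01817112 -0.18968077] [-1.27 -1.3  -0.4   0.77  1.63  0.25]
ts [ 0.61481528 -0.01878106 -0.18365283] [ 0.39  1.18 -1.54 -0.69  0.81  0.04 -0.17  1.34 -1.72  0.03  1.71  0.18]
corner tri (array([ 0.47831422, -0.11734892,  0.02759788]), np.float64(0.001647471014357301))
corner tri (array([ 0.70784281, -0.16074115,  0.03246848]), np.float64(0.002056143506882693))
knob (array([ 0.61211895, -0.0383728 ,  0.31510082]), np.float64(1.8806897531500843e-06))
grip end (array([ 0.61878546, -0.16611977,  0.19834821]), np.float64(0.0004090024565993046))
h1 [ 0.49427608 -0.01026875  0.053     ] drill mm [-121.70030685  -12.56860448]
h2 [ 0.58539777 -0.0097566   0.053     ] drill mm [-32.05326397   3.76640791]
dot [ 0.54765265 -0.01222361  0.053     ] drill mm [-68.79580643  -5.22057736]
nl [0.49199935 0.01155874 0.053     ] drill mm [-127.73452212    8.53142073]
nr [ 0.48940203 -0.03166713  0.053     ] drill mm [-122.78267941  -34.48834881]
```

```bash
cat > prof.py <<'E'
from fit import *
from scipy.ndimage import map_coordinates
p=solve('ts')[0]
def prof(c,A,B,name,L=5):
    a,b=proj(c,np.array([A,B]));t_=(b-a)/np.linalg.norm(b-a);n=np.array([-t_[1],t_[0]])
    f=np.linspace(0,1,60);o=np.arange(-L,L+.01,.5)
    P=a+np.outer(f,b-a);X=P[:,None]+o[None,:,None]*n
    v=np.array([map_coordinates(c["pixels"][:,:,k].astype(float),[X[...,1],X[...,0]],order=1).mean(0) for k in range(3)])
    print(name,'n',np.round(n,2),'len mm/px',round(np.linalg.norm(np.array(A)-B)*1000/np.linalg.norm(b-a),2));print('  R',*np.round(v[0]).astype(int));print('  G',*np.round(v[1]).astype(int));print('  G-R',*np.round(v[1]-v[0]).astype(int))
if __name__=="__main__":
    w=lambda x,y:W(p,(x,y),.025)
    prof(t,w(-.12,-.11),w(-.12,-.06),'top near R');prof(t,w(-.12,.06),w(-.12,.16),'top near L')
    prof(t,w(-.1,-.125),w(-.02,-.125),'top right near');prof(t,w(.06,-.125),w(.1,-.125),'top right far')
    prof(t,w(.12,-.11),w(.12,-.08),'top far');prof(t,w(-.1,.175),w(-.04,.175),'top left')
    prof(s,w(.12,-.1),w(.12,.15),'side far');prof(s,w(-.12,-.11),w(-.12,-.07),'side near')
    prof(s,w(.04,-.125),w(.1,-.125),'side right');prof(s,w(.05,.175),w(.1,.175),'side left')
E
python3 prof.py
```

```text
top near R n [ 0.19 -0.98] len mm/px 3.63
  R 96 93 91 90 89 88 86 83 78 71 64 62 63 68 74 79 83 85 86 86 86
  G 80 78 77 75 74 73 72 71 68 64 62 62 64 69 73 76 79 80 81 81 81
  G-R -15 -15 -15 -15 -15 -14 -14 -12 -10 -7 -3 0 1 1 -1 -3 -4 -5 -5 -5 -5
top near L n [ 0.19 -0.98] len mm/px 3.65
  R 134 132 130 127 124 118 111 101 90 79 70 66 67 73 81 88 93 95 94 92 90
  G 115 113 111 108 105 101 94 86 78 71 67 66 70 76 82 87 90 91 89 87 85
  G-R -20 -20 -19 -19 -18 -18 -17 -15 -12 -9 -4 1 3 3 1 -1 -3 -4 -5 -5 -5
top right near n [0.98 0.18] len mm/px 3.69
  R 86 86 85 84 81 78 73 70 69 72 77 83 87 91 93 94 94 94 93 93 93
  G 81 81 80 79 78 76 72 69 67 68 70 72 75 77 78 79 79 79 79 79 78
  G-R -4 -5 -5 -4 -3 -2 -1 0 -1 -4 -7 -10 -12 -14 -14 -15 -15 -15 -15 -15 -15
top right far n [0.98 0.18] len mm/px 3.79
  R 126 126 126 125 122 117 110 102 94 88 88 91 96 101 106 112 119 125 129 133 135
  G 121 121 121 120 118 115 109 103 95 88 83 80 79 80 82 85 90 94 98 100 101
  G-R -5 -5 -5 -5 -4 -3 -1 1 1 -1 -6 -12 -18 -22 -25 -27 -29 -30 -31 -33 -34
top far n [ 0.19 -0.98] len mm/px 3.71
  R 127 12
[... 917 characters left out ...]
4 108 103 100 98 96 94 93 90 86 82 81 85 90 95 97 97 97 97
  G-R -18 -16 -15 -14 -13 -13 -12 -12 -12 -11 -9 -4 1 6 7 5 2 0 -1 -1 -1
side right n [-0.97  0.22] len mm/px 2.79
  R 145 146 145 143 139 130 117 100 87 82 87 98 110 118 122 123 124 125 128 137 150
  G 145 146 145 144 140 134 125 114 103 95 93 96 101 106 109 109 110 111 114 122 133
  G-R 0 0 0 0 2 4 8 13 16 13 6 -3 -9 -12 -13 -14 -14 -14 -14 -15 -17
side left n [-0.96  0.3 ] len mm/px 2.84
  R 167 167 167 167 168 168 168 169 168 163 152 133 111 97 96 107 119 127 129 129 127
  G 148 148 148 149 149 149 149 149 148 145 138 127 116 110 111 118 125 129 130 129 128
  G-R -19 -19 -19 -19 -19 -19 -19 -19 -19 -18 -14 -6 5 13 15 11 6 2 1 0 0
```

```bash
cat > plan.py <<'E'
from h import *
from bench import r
def ori(yaw,lean):  # tool z down, leaning back to -x (in yawed frame) ; deg
    return R.from_euler('z',yaw,degrees=True)*R.from_euler('y',-lean,degrees=True)*R.from_quat([1,0,0,0])
def plan(wps,n=None,start=None):
    s=r.read_state();p,q=(np.array(s["ee_pos"]),R.from_quat(s["eef_rot"])) if start is None else start
    P=[];Q=[]
    for w,o in wps:
        w=np.array(w,float);tot=max(np.linalg.norm(w-p)/.046,(q.inv()*o).magnitude()/np.radians(8.0))
        k=n or max(1,int(np.ceil(tot)))
        for i in range(k):
            f=1/(k-i);dp=np.round(q.inv().apply((w-p)*f)/.2,3)
            dr=np.round((q.inv()*o).as_rotvec()*f/np.pi,3)
            P.append(dp.tolist());Q.append(dr.tolist())
            p=p+q.apply(dp*.2);q=q*R.from_rotvec(dr*np.pi)
    for i in range(0,len(P),8):print("pos",P[i:i+8],"\nrot",Q[i:i+8])
    print('end',np.round(p,4),q.as_quat().round(4));return p,q
E
python3 - <<'E'
from plan import *
d=pickle.load(open("c0.pkl","rb"))["top"];im=d["pixels"].astype(float)
def cen(u,v,f,k=3):
    u0,v0=int(round(u)),int(round(v));a=f(im[v0-k:v0+k+1,u0-k:u0+k+1]);a=np.clip(a-np.percentile(a,60),0,None)
    y,x=np.mgrid[v0-k:v0+k+1,u0-k:u0+k+1];return (a*x).sum()/a.sum(),(a*y).sum()/a.sum()
for n,u,f in(('h1',(256,208.5),lambda a:-a.sum(2)),('h2',(256,183.5),lambda a:-a.sum(2)),('dot',(256.7,193.5),lambda a:a[...,0]-a[...,1])):
    c=cen(*u,f,2);print(n,c,at(d,c,.053))
plan([((.30,-.35,.24),ori(10,0)),((.47,-.01,.12),ori(0,30)),((.506,-.01,.035),ori(0,30))])
E
```

```text
h1 (np.float64(255.8438818565401), np.float64(208.1350210970464)) [ 0.49531915 -0.00970146  0.053     ]
h2 (np.float64(256.5189189189189), np.float64(182.4081081081081)) [ 0.58808433 -0.01107638  0.053     ]
dot (np.float64(257.56), np.float64(194.64)) [ 0.54383134 -0.01528903  0.053     ]
pos [[0.135, -0.161, -0.015], [0.131, -0.165, -0.015], [0.126, -0.168, -0.015], [0.121, -0.172, -0.015], [0.116, -0.175, -0.015], [0.111, -0.179, -0.015], [0.126, -0.169, 0.067], [0.119, -0.172, 0.073]] 
rot [[-0.0, 0.0, 0.009], [-0.0, 0.0, 0.009], [-0.0, 0.0, 0.009], [-0.0, 0.0, 0.009], [-0.0, 0.0, 0.01], [-0.0, 0.0, 0.009], [-0.002, 0.018, 0.006], [-0.002, 0.019, 0.006]]
pos [[0.111, -0.175, 0.078], [0.103, -0.177, 0.083], [0.095, -0.18, 0.088], [0.086, -0.182, 0.093], [0.077, -0.184, 0.097], [0.068, -0.185, 0.1], [0.059, -0.188, 0.103], [-0.019, 0.0, 0.153]] 
rot [[-0.002, 0.018, 0.006], [-0.002, 0.019, 0.006], [-0.001, 0.018, 0.006], [-0.002, 0.019, 0.006], [-0.001, 0.018, 0.006], [-0.002, 0.019, 0.006], [-0.001, 0.018, 0.007], [-0.0, 0.0, -0.0]]
pos [[-0.019, 0.0, 0.153], [-0.019, 0.001, 0.152]] 
rot [[-0.0, 0.0, -0.0], [-0.0, 0.0, -0.0]]
end [ 0.5059 -0.0101  0.035 ] [ 9.660e-01  0.000e+00  2.585e-01 -4.000e-04]
```

Call:
play_rows:
  claw: [0, 0, 0, 0, 0, 0, 0, 0]
  delta_pos:
    - [0.135, -0.161, -0.015]
    - [0.131, -0.165, -0.015]
    - [0.126, -0.168, -0.015]
    - [0.121, -0.172, -0.015]
    - [0.116, -0.175, -0.015]
    - [0.111, -0.179, -0.015]
    - [0.126, -0.169, 0.067]
    - [0.119, -0.172, 0.073]
  delta_rot:
    - [0, 0, 0.009]
    - [0, 0, 0.009]
    - [0, 0, 0.009]
    - [0, 0, 0.009]
    - [0, 0, 0.01]
    - [0, 0, 0.009]
    - [-0.002, 0.018, 0.006]
    - [-0.002, 0.019, 0.006]

```text
time: 0.9
ee_pos: [0.339, -0.2732, 0.2135]
eef_rot: [0.996, 0.069, 0.06, 0.001]
ft_force: [0.4, 0.5, 0.4]
width: 0.0871
grip_force: 0.0
```

Call:
play_rows:
  claw: [0, 0, 0, 0, 0, 0, 0, 0]
  delta_pos:
    - [0.111, -0.175, 0.078]
    - [0.103, -0.177, 0.083]
    - [0.095, -0.18, 0.088]
    - [0.086, -0.182, 0.093]
    - [0.077, -0.184, 0.097]
    - [0.068, -0.185, 0.1]
    - [0.059, -0.188, 0.103]
    - [0, 0, 0]
  delta_rot:
    - [-0.002, 0.018, 0.006]
    - [-0.002, 0.019, 0.006]
    - [-0.001, 0.018, 0.006]
    - [-0.002, 0.019, 0.006]
    - [-0.001, 0.018, 0.006]
    - [-0.002, 0.019, 0.006]
    - [-0.001, 0.018, 0.007]
    - [0, 0, 0]

```text
time: 1.7
ee_pos: [0.4695, -0.0055, 0.1181]
eef_rot: [0.966, 0.003, 0.258, -0.001]
ft_force: [-0.8, -0.5, 0.1]
width: 0.0871
grip_force: 0.0
```

Run:
```python
from plan import *
s=r.read_state();print(s["ee_pos"],s["eef_rot"],s["joint_positions"].round(2),s["time"])
c=r.camera("top");crop(c,200,130,110,90,7,"pics/top2.png")
plan([((.506,-.010,.036),ori(0,30))])
```

```text
[ 0.46949369 -0.00552936  0.1181327 ] [ 9.66112863e-01  3.46940210e-03  2.58096070e-01 -5.64214440e-04] [ 0.75 -0.3  -0.77  2.38 -0.41  0.48 -1.3 ] 1.7
pos [[-0.024, 0.005, 0.225], [-0.024, 0.005, 0.226]] 
rot [[-0.0, 0.0, 0.001], [-0.0, 0.001, 0.001]]
end [ 0.506  -0.01    0.0359] [ 9.658e-01 -5.000e-04  2.592e-01 -9.000e-04]
```

View pics/top2.png

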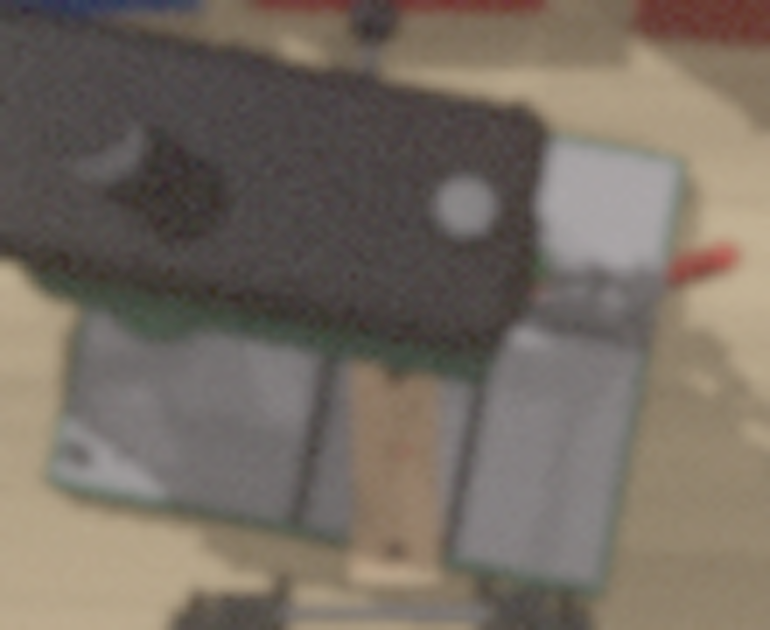

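The fingers bracket the cleat, with the gap centred near (390,610) and the dot at (402,449). Next I go down and grip.

Call:
play_rows:
  claw: [0, 0, 0, 0, 0, 0]
  delta_pos:
    - [-0.024, 0.005, 0.225]
    - [-0.016, 0.005, 0.151]
    - [-0.008, 0, 0.075]
    - [0, 0, 0]
    - [0, 0, 0]
    - [0, 0, 0]
  delta_rot:
    - [0, 0, 0.001]
    - [0, 0, 0.001]
    - [0, 0, 0]
    - [0, 0, 0]
    - [0, 0, 0]
    - [0, 0, 0]

```text
time: 2.35
ee_pos: [0.4983, -0.0171, 0.0494]
eef_rot: [0.967, -0.004, 0.254, 0.006]
ft_force: [-0.5, 0.1, 0.1]
width: 0.0868
grip_force: 0.0
```

Call:
play_rows:
  claw: [0.2, 0.4, 0.6, 0.7, 0.8, 0.8, 0.8, 0.8]
  delta_pos:
    - [0, 0, 0]
    - [0, 0, 0]
    - [0, 0, 0]
    - [0, 0, 0]
    - [0, 0, 0]
    - [0, 0, 0]
    - [0, 0, 0]
    - [0, 0, 0]
  delta_rot:
    - [0, 0, 0]
    - [0, 0, 0]
    - [0, 0, 0]
    - [0, 0, 0]
    - [0, 0, 0]
    - [0, 0, 0]
    - [0, 0, 0]
    - [0, 0, 0]
  squeeze: 12

```text
time: 3.15
ee_pos: [0.4983, -0.0164, 0.0487]
eef_rot: [0.967, -0.003, 0.254, 0.005]
ft_force: [-1.4, -0.6, 0.4]
width: 0.0443
grip_force: 11.7
```

Run:
```python
from plan import *
s=r.read_state();print(s["ee_pos"],R.from_quat(s["eef_rot"]).as_matrix().round(4).tolist(),s["joint_positions"].round(2),s["time"],s["width"],s["ft_force"])
```

```text
[ 0.49828356 -0.01641719  0.04873567] [[0.871, -0.0094, 0.4912], [-0.004, -0.9999, -0.0121], [0.4913, 0.0086, -0.871]] [ 0.99  0.01 -1.06  2.37  0.2   0.26 -1.82] 3.15 0.04432388175304174 [-1.35673705 -0.5572351   0.4348422 ]
```

Call:
play_rows:
  claw: [0.2, 0, 0, 0, 0, 0, 0, 0]
  delta_pos:
    - [0, 0, 0]
    - [0, 0, 0]
    - [0, 0, 0.02]
    - [0, 0, 0.02]
    - [0, 0, 0.02]
    - [0, 0, 0.015]
    - [0, 0, 0]
    - [0, 0, 0]
  delta_rot:
    - [0, 0, 0]
    - [0, 0, 0]
    - [0, 0, 0]
    - [0, 0, 0]
    - [0, 0, 0]
    - [0, 0, 0]
    - [0, 0, 0]
    - [0, 0, 0]

```text
time: 3.95
ee_pos: [0.5056, -0.0165, 0.0357]
eef_rot: [0.967, -0.003, 0.254, 0.005]
ft_force: [-0.7, -0.1, 0.4]
width: 0.0866
grip_force: 0.0
```

Run:
```python
from plan import *
s=r.read_state();print(s["ee_pos"],R.from_quat(s["eef_rot"]).as_matrix().round(4).tolist(),s["joint_positions"].round(2),s["time"],s["width"],s["ft_force"])
```

```text
[ 0.50558901 -0.01650535  0.03567388] [[0.8711, -0.0092, 0.4911], [-0.0038, -0.9999, -0.0119], [0.4911, 0.0085, -0.871]] [ 0.91  0.08 -1.    2.36  0.47  0.25 -2.08] 3.95 0.08657928958830291 [-0.74018135 -0.08725638  0.37168506]
```

Call:
play_rows:
  claw: [0.3, 0.6, 0.8, 0.8, 0.8, 0.8]
  delta_pos:
    - [0, 0, 0]
    - [0, 0, 0]
    - [0, 0, 0]
    - [0, 0, 0]
    - [0, 0, 0]
    - [0, 0, 0]
  delta_rot:
    - [0, 0, 0]
    - [0, 0, 0]
    - [0, 0, 0]
    - [0, 0, 0]
    - [0, 0, 0]
    - [0, 0, 0]
  squeeze: 15

```text
time: 4.55
ee_pos: [0.5057, -0.0167, 0.0357]
eef_rot: [0.967, -0.003, 0.254, 0.005]
ft_force: [1.0, -0.5, -0.9]
width: 0.0473
grip_force: 0.0
```

Run:
```python
from plan import *
s=r.read_state();print(s["ee_pos"],s["width"],s["ft_force"])
c=r.camera("top");crop(c,225,160,70,56,11,"pics/top3.png",2)
```

```text
[ 0.50565552 -0.01665236  0.0357039 ] 0.04726975525388592 [ 1.04286803 -0.45935642 -0.92013247]
```

View pics/top3.png

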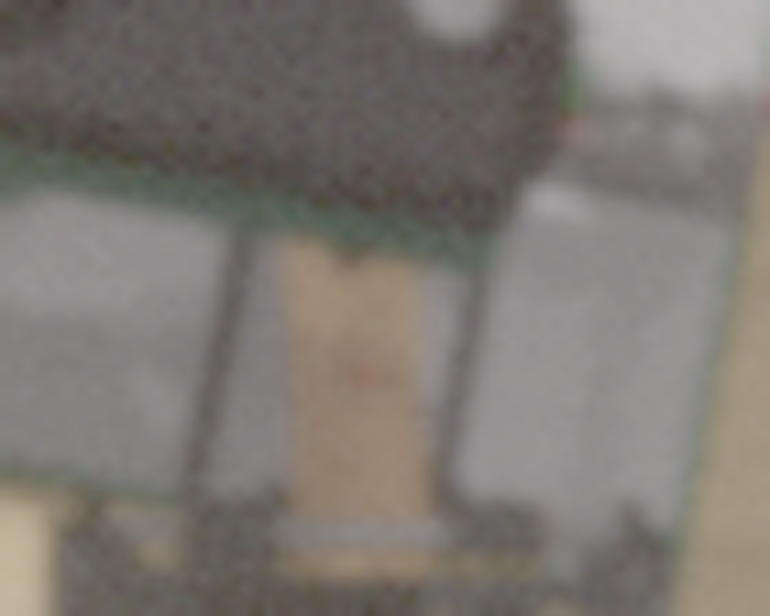

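The dot is at (363,372), the cleat edges are at about (290,425), and the far hole is at (350,250). The fingers are still closing.

Call:
play_rows:
  claw: [0.8, 0.8, 0.8, 0.8]
  delta_pos:
    - [0, 0, 0]
    - [0, 0, 0]
    - [0, 0, 0]
    - [0, 0, 0]
  delta_rot:
    - [0, 0, 0]
    - [0, 0, 0]
    - [0, 0, 0]
    - [0, 0, 0]

```text
time: 5.0
ee_pos: [0.5057, -0.0166, 0.0357]
eef_rot: [0.967, -0.003, 0.254, 0.005]
ft_force: [-0.2, 0.4, 1.2]
width: 0.045
grip_force: 14.5
```

Run:
```python
from plan import *
s=r.read_state();print(s["ee_pos"],s["width"],s["ft_force"],s["grip_force"])
c=r.camera("top");pickle.dump(c,open("c3.pkl","wb"))
im=c["pixels"].astype(float);a=im[190:198,252:263,0]-im[190:198,252:263,1]
print(a.astype(int))
y,x=np.mgrid[190:198,252:263];b=np.clip(a-np.percentile(a,85),0,None);u=((b*x).sum()/b.sum(),(b*y).sum()/b.sum())
w=at(c,u,.053);print(u,w)
# cleat edges per height: strong gradient in B
for v in(186,190,194,198,202):
    row=cv2.resize(cv2.GaussianBlur(im,(1,3),0)[v:v+1,245:270],None,fx=10,fy=1,interpolation=cv2.INTER_LINEAR)[0]
    g=np.gradient(cv2.GaussianBlur((row[:,0]-row[:,2])[None],(0,0),6)[0]);l,h=g.argmax(),g.argmin()
    U=[(i+.5)/10-.5+245 for i in(l,h)];print(v,U,[at(c,(i,v),.053)[:2].round(4).tolist() for i in U])
```

```text
[ 0.5056925  -0.01662951  0.03571933] 0.04497266324650455 [-0.16765018  0.36319458  1.21019655] 14.478377121558879
[[18 20 22 19 20 21 20 20 19 23 21]
 [17 18 20 19 19 19 19 19 20 20 19]
 [16 18 18 19 18 19 22 22 18 19 16]
 [16 20 19 19 19 23 27 25 22 18 19]
 [16 18 20 18 20 25 27 26 22 19 17]
 [17 20 18 18 18 20 23 24 20 19 16]
 [18 18 18 18 19 19 19 20 19 19 17]
 [19 18 20 20 18 20 20 20 19 20 18]]
(np.float64(258.32101167315176), np.float64(193.58365758754863)) [ 0.54767209 -0.01796939  0.053     ]
186 [np.float64(250.45), np.float64(262.65)] [[0.5748, 0.0105], [0.5753, -0.0332]]
190 [np.float64(250.75), np.float64(262.75)] [[0.5603, 0.0093], [0.5608, -0.0337]]
194 [np.float64(250.95), np.float64(262.75)] [[0.5459, 0.0084], [0.5463, -0.0338]]
198 [np.float64(251.15), np.float64(263.05)] [[0.5315, 0.0075], [0.5319, -0.035]]
202 [np.float64(251.15), np.float64(263.65)] [[0.5171, 0.0073], [0.5176, -0.0373]]
```

Run:
```python
from plan import *
s=r.read_state();q=R.from_quat(s["eef_rot"])
plan([((.5735,-.0086,.0357),R.from_euler('z',-14,degrees=True)*q)],n=8)
```

```text
pos [[0.037, -0.005, 0.021], [0.037, -0.007, 0.021], [0.036, -0.008, 0.02], [0.036, -0.009, 0.02], [0.036, -0.011, 0.02], [0.036, -0.012, 0.02], [0.036, -0.013, 0.02], [0.035, -0.014, 0.02]] 
rot [[-0.005, -0.0, 0.008], [-0.005, -0.0, 0.009], [-0.005, -0.0, 0.008], [-0.005, -0.0, 0.009], [-0.005, -0.0, 0.008], [-0.004, -0.0, 0.009], [-0.005, -0.0, 0.008], [-0.004, -0.001, 0.009]]
end [ 0.5735 -0.0086  0.0358] [ 0.9596 -0.1216  0.2512  0.0357]
```

Call:
play_rows:
  claw: [0.8, 0.8, 0.8, 0.8, 0.8]
  delta_pos:
    - [0.037, -0.005, 0.021]
    - [0.037, -0.007, 0.021]
    - [0.036, -0.008, 0.02]
    - [0.036, -0.009, 0.02]
    - [0, 0, 0]
  delta_rot:
    - [-0.005, 0, 0.008]
    - [-0.005, 0, 0.009]
    - [-0.005, 0, 0.008]
    - [-0.005, 0, 0.009]
    - [0, 0, 0]

```text
time: 5.55
ee_pos: [0.5401, -0.0117, 0.0358]
eef_rot: [0.965, -0.063, 0.254, 0.022]
ft_force: [0.3, -0.4, -1.9]
width: 0.045
grip_force: 14.6
```

Run:
```python
from plan import *
s=r.read_state();print(s["ee_pos"],s["eef_rot"].round(3),s["joint_positions"].round(2),s["width"],s["ft_force"])
q=R.from_euler('z',-14,degrees=True)*R.from_quat([.967,-.003,.254,.005])
plan([((.5735,-.0086,.0355),q)],n=5)
```

```text
[ 0.54012499 -0.01168419  0.0357637 ] [ 0.965 -0.063  0.254  0.022] [ 0.66  0.16 -0.84  2.29  0.84  0.36 -2.58] 0.04500452940035187 [ 0.29511099 -0.38563169 -1.90542799]
pos [[0.028, -0.007, 0.016], [0.028, -0.008, 0.016], [0.028, -0.009, 0.016], [0.028, -0.01, 0.016], [0.028, -0.011, 0.016]] 
rot [[-0.004, -0.0, 0.007], [-0.004, -0.0, 0.007], [-0.003, -0.0, 0.007], [-0.004, -0.0, 0.006], [-0.003, -0.001, 0.007]]
end [ 0.5735 -0.0087  0.0356] [ 0.9596 -0.1212  0.2513  0.0352]
```

Joint 7 is close to its limit (-2.58 of -2.6), so I'll let go, back off, turn the tool half a turn about its own axis, and regrip.

Call:
play_rows:
  claw: [0.5, 0.2, 0, 0, 0, 0, 0, 0]
  delta_pos:
    - [0, 0, 0]
    - [0, 0, 0]
    - [0, 0, 0]
    - [0, 0, 0]
    - [0, 0, -0.05]
    - [0, 0, -0.1]
    - [0, 0, -0.1]
    - [0, 0, -0.1]
  delta_rot:
    - [0, 0, 0]
    - [0, 0, 0]
    - [0, 0, 0]
    - [0, 0, 0]
    - [0, 0, -0.02]
    - [0, 0, -0.03]
    - [0, 0, -0.03]
    - [0, 0, -0.03]

```text
time: 6.35
ee_pos: [0.5112, -0.0098, 0.0854]
eef_rot: [0.964, 0.073, 0.247, 0.059]
ft_force: [0.0, -0.6, -0.1]
width: 0.0854
grip_force: 0.0
```

Run:
```python
from plan import *
s=r.read_state();print(s["ee_pos"],s["eef_rot"].round(3),s["joint_positions"].round(2),s["width"],s["ft_force"])
c=r.camera("top");pickle.dump(c,open("c4.pkl","wb"));crop(c,225,150,70,54,11,"pics/top4.png",2)
```

```text
[ 0.51122571 -0.00980285  0.08537052] [0.964 0.073 0.247 0.059] [ 0.85 -0.07 -0.99  2.31  0.24  0.39 -1.77] 0.08543095511759734 [ 0.03933448 -0.58568211 -0.05885593]
```

View pics/top4.png

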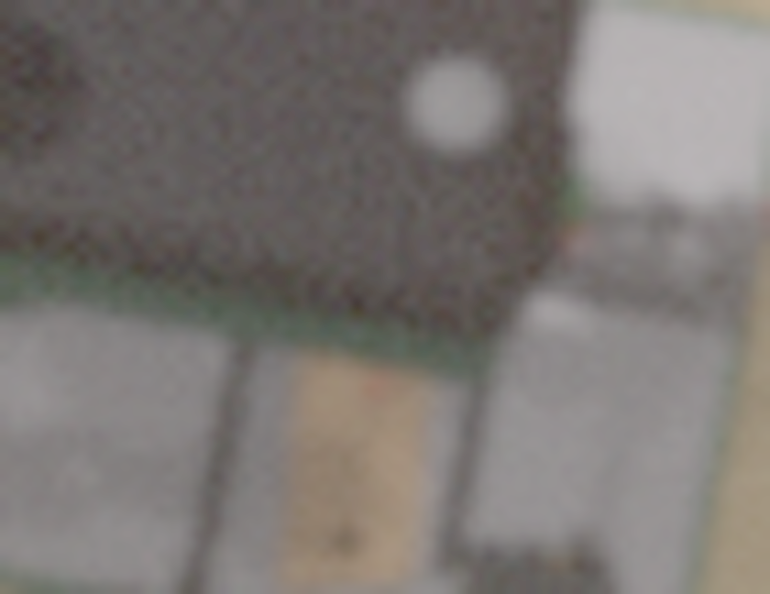

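The cleat has slid in as planned: its near hole is at (345,540), the dot at (378,385), and the left edge runs (305,350)–(285,580).

```bash
cat > cl.py <<'E'
from plan import *
O=np.array([.6147,-.0197]);YAW=-.184
def edges(c,vs,u0=245,u1=270):
    im=cv2.GaussianBlur(c["pixels"].astype(np.float32),(1,3),0);M=[]
    for v in vs:
        row=cv2.resize(im[v:v+1,u0:u1],None,fx=10,fy=1,interpolation=cv2.INTER_LINEAR)[0]
        g=np.gradient(cv2.GaussianBlur((row[:,0]-row[:,2])[None],(0,0),6)[0])
        U=[(i+.5)/10-.5+u0 for i in(g.argmax(),g.argmin())];P=[at(c,(i,v),.053)[:2] for i in U]
        M.append(np.r_[P[0],P[1]]);print(v,np.round(U,2),'w mm',round(1000*np.linalg.norm(P[0]-P[1]),1))
    M=np.array(M);A=np.polyfit(M[:,0],M[:,1],1);B=np.polyfit(M[:,2],M[:,3],1)
    return A,B,(A+B)/2
E
python3 - <<'E'
from cl import *
c=pickle.load(open("c4.pkl","rb"))
A,B,m=edges(c,range(184,201,2));print('edge slopes',A,B,'mid',m)
X=lambda p:(np.array(p)+.5)/11-.5+[225,150]
h=at(c,X((345,540)),.053)[:2];dt=at(c,X((378,385)),.053)[:2];v=dt-h
print('hole',h,'dot',dt,'len',np.linalg.norm(v),'yaw',np.arctan2(v[1],v[0])+np.arctan2(4,51),'to go',O-dt)
s=r.read_state();q=R.from_quat(s["eef_rot"]);print(q.as_matrix().round(3))
y=-5;t_=ori(y,30)*R.from_euler('z',180,degrees=True)
rv=(q.inv()*t_).as_rotvec();print(rv,np.degrees(np.linalg.norm(rv)))
E
```

```text
184 [251.45 263.55] w mm 43.4
186 [251.35 263.45] w mm 43.4
188 [251.15 263.05] w mm 42.6
190 [250.95 262.95] w mm 43.0
192 [250.75 263.05] w mm 44.0
194 [250.65 262.85] w mm 43.6
196 [250.45 262.75] w mm 43.9
198 [250.35 262.45] w mm 43.2
200 [250.05 262.15] w mm 43.2
edge slopes [-0.07192244  0.04879546] [-0.06775164  0.00315175] mid [-0.06983704  0.0259736 ]
hole [ 0.52937488 -0.00955028] dot [ 0.58041397 -0.01973584] len 0.05204550406434237 yaw -0.11870509996316005 to go [3.4286027e-02 3.5842447e-05]
[[ 0.865  0.121  0.487]
 [ 0.18  -0.981 -0.077]
 [ 0.468  0.154 -0.87 ]]
[-0.02018451  0.04709106 -2.88333026] 165.22873393973015
```

Call:
play_rows:
  claw: [0, 0, 0, 0, 0, 0, 0, 0]
  delta_pos:
    - [0, 0, -0.15]
    - [0, 0, -0.15]
    - [0, 0, -0.15]
    - [0, 0, 0]
    - [0, 0, 0]
    - [0, 0, 0]
    - [0, 0, 0]
    - [0, 0, 0]
  delta_rot:
    - [0, 0, -0.03]
    - [0, 0, -0.03]
    - [0, 0, -0.03]
    - [0, 0, -0.045]
    - [0, 0, -0.045]
    - [0, 0, -0.045]
    - [0, 0, -0.045]
    - [0, 0, -0.045]

```text
time: 7.2
ee_pos: [0.4728, -0.0061, 0.1528]
eef_rot: [0.824, 0.508, 0.189, 0.168]
ft_force: [0.8, -0.6, 0.2]
width: 0.0874
grip_force: 0.0
```

Call:
play_rows:
  claw: [0, 0, 0, 0, 0, 0, 0, 0]
  delta_pos:
    - [0, 0, 0]
    - [0, 0, 0]
    - [0, 0, 0]
    - [0, 0, 0]
    - [0, 0, 0]
    - [0, 0, 0]
    - [0, 0, 0]
    - [0, 0, 0]
  delta_rot:
    - [0, 0, -0.045]
    - [0, 0, -0.045]
    - [0, 0, -0.045]
    - [0, 0, -0.045]
    - [0, 0, -0.045]
    - [0, 0, -0.045]
    - [0, 0, -0.045]
    - [0, 0, -0.045]

```text
time: 8.0
ee_pos: [0.4729, -0.0061, 0.1527]
eef_rot: [0.424, 0.87, 0.07, 0.243]
ft_force: [-0.2, 0.1, 1.0]
width: 0.087
grip_force: 0.0
```

Run:
```python
from plan import *
s=r.read_state();print(s["ee_pos"],s["joint_positions"].round(2),s["width"],s["time"])
e=R.from_euler('z',180,degrees=True)
plan([((.467,-.007,.155),ori(-4,30)*e)])
print()
plan([((.536,-.0114,.0355),ori(-4,30)*e)],n=8,start=(np.array((.467,-.007,.155)),ori(-4,30)*e))
```

```text
[ 0.47289968 -0.00608902  0.15274506] [ 0.21 -0.29 -0.38  2.34  0.11  0.6   0.41] 0.08700378250855813 8.0
pos [[0.001, -0.003, -0.004], [0.002, -0.003, -0.004], [0.002, -0.003, -0.004], [0.003, -0.002, -0.004], [0.003, -0.002, -0.004], [0.003, -0.002, -0.004]] 
rot [[-0.003, 0.0, -0.044], [-0.003, 0.0, -0.044], [-0.003, 0.001, -0.043], [-0.003, 0.0, -0.044], [-0.003, 0.001, -0.043], [-0.002, 0.0, -0.044]]
end [ 0.467 -0.007  0.155] [ 0.0336  0.9652 -0.0096  0.2592]

pos [[-0.0, 0.0, 0.086], [-0.0, 0.0, 0.086], [-0.0, 0.0, 0.086], [-0.0, 0.0, 0.086], [-0.0, 0.001, 0.087], [-0.0, 0.0, 0.086], [-0.0, 0.001, 0.087], [-0.001, 0.0, 0.086]] 
rot [[0.0, 0.0, 0.0], [0.0, 0.0, 0.0], [0.0, 0.0, 0.0], [0.0, 0.0, 0.0], [0.0, 0.0, 0.0], [0.0, 0.0, 0.0], [0.0, 0.0, 0.0], [0.0, 0.0, 0.0]]
end [ 0.536  -0.0114  0.0356] [-0.0337 -0.9653  0.009  -0.2587]
```

Joints are comfortable now. I'll finish the turn and approach slowly.

Call:
play_rows:
  claw: [0, 0, 0, 0, 0, 0, 0, 0]
  delta_pos:
    - [0.001, -0.003, -0.004]
    - [0.002, -0.003, -0.004]
    - [0.002, -0.003, -0.004]
    - [0.003, -0.002, -0.004]
    - [0.003, -0.002, -0.004]
    - [0.003, -0.002, -0.004]
    - [0, 0, 0.08]
    - [0, 0, 0.08]
  delta_rot:
    - [-0.003, 0, -0.044]
    - [-0.003, 0, -0.044]
    - [-0.003, 0.001, -0.043]
    - [-0.003, 0, -0.044]
    - [-0.003, 0.001, -0.043]
    - [-0.002, 0, -0.044]
    - [0, 0, 0]
    - [0, 0, 0]

```text
time: 8.8
ee_pos: [0.4835, -0.0078, 0.1274]
eef_rot: [0.036, 0.965, -0.009, 0.26]
ft_force: [0.1, 0.9, -0.4]
width: 0.0868
grip_force: 0.0
```

Call:
play_rows:
  claw: [0, 0, 0, 0, 0]
  delta_pos:
    - [0, 0, 0.08]
    - [0, 0, 0.08]
    - [0, 0, 0.08]
    - [0, 0, 0.08]
    - [0, 0, 0]
  delta_rot:
    - [0, 0, 0]
    - [0, 0, 0]
    - [0, 0, 0]
    - [0, 0, 0]
    - [0, 0, 0]

```text
time: 9.3
ee_pos: [0.5143, -0.01, 0.0701]
eef_rot: [0.036, 0.966, -0.009, 0.258]
ft_force: [-0.3, 0.4, 0.3]
width: 0.0866
grip_force: 0.0
```

Run:
```python
from plan import *
s=r.read_state();print(s["ee_pos"],s["joint_positions"].round(2),s["ft_force"],s["time"])
e=R.from_euler('z',180,degrees=True)
plan([((.536,-.0114,.0355),ori(-4,30)*e)],n=5)
```

```text
[ 0.5142961  -0.00995304  0.07010149] [ 0.06 -0.05 -0.2   2.36  0.3   0.33  1.1 ] [-0.32226766  0.35331468  0.2511292 ] 9.3
pos [[-0.002, 0.0, 0.041], [-0.002, 0.0, 0.041], [-0.001, 0.0, 0.041], [-0.002, 0.0, 0.041], [-0.001, 0.0, 0.04]] 
rot [[-0.0, -0.0, -0.0], [-0.0, -0.0, -0.0], [-0.0, -0.0, -0.0], [-0.0, -0.0, -0.001], [-0.0, -0.001, -0.0]]
end [ 0.536  -0.0115  0.0355] [ 0.0344  0.9652 -0.009   0.2593]
```

Call:
play_rows:
  claw: [0, 0, 0, 0, 0, 0, 0]
  delta_pos:
    - [-0.002, 0, 0.041]
    - [-0.002, 0, 0.041]
    - [-0.001, 0, 0.041]
    - [-0.002, 0, 0.041]
    - [-0.001, 0, 0.04]
    - [0, 0, 0]
    - [0, 0, 0]
  delta_rot:
    - [0, 0, 0]
    - [0, 0, 0]
    - [0, 0, 0]
    - [0, 0, 0]
    - [0, 0, 0]
    - [0, 0, 0]
    - [0, 0, 0]

```text
time: 10.0
ee_pos: [0.5366, -0.0111, 0.0382]
eef_rot: [0.035, 0.965, -0.008, 0.259]
ft_force: [-0.3, 0.3, 0.6]
width: 0.0871
grip_force: 0.0
```

Run:
```python
from plan import *
s=r.read_state();print(s["ee_pos"],s["joint_positions"].round(2),s["ft_force"],s["time"])
```

```text
[ 0.5366328  -0.01113921  0.03818522] [ 0.05  0.07 -0.18  2.33  0.47  0.25  0.94] [-0.30676553  0.31233962  0.59003385] 10.0
```

Call:
play_rows:
  claw: [0.3, 0.5, 0.7, 0.8, 0.8, 0.8, 0.8, 0.8]
  delta_pos:
    - [0, 0, 0.01]
    - [0, 0, 0]
    - [0, 0, 0]
    - [0, 0, 0]
    - [0, 0, 0]
    - [0, 0, 0]
    - [0, 0, 0]
    - [0, 0, 0]
  delta_rot:
    - [0, 0, 0]
    - [0, 0, 0]
    - [0, 0, 0]
    - [0, 0, 0]
    - [0, 0, 0]
    - [0, 0, 0]
    - [0, 0, 0]
    - [0, 0, 0]
  squeeze: 18

```text
time: 10.8
ee_pos: [0.5377, -0.0112, 0.0361]
eef_rot: [0.035, 0.965, -0.008, 0.259]
ft_force: [-0.9, 0.0, 0.8]
width: 0.0437
grip_force: 17.9
```

Run:
```python
from cl import *
c=r.camera("top");pickle.dump(c,open("c5.pkl","wb"))
A,B,m=edges(c,range(183,196,2));print(A,B,m)
im=c["pixels"].astype(float);a=im[178:192,252:266,0]-im[178:192,252:266,1];print(a.astype(int))
s=r.read_state();print(s["ee_pos"],s["eef_rot"],s["width"],s["grip_force"],s["ft_force"])
```

```text
183 [251.05 263.25] w mm 43.8
185 [251.25 263.35] w mm 43.4
187 [250.95 263.15] w mm 43.7
189 [250.95 262.75] w mm 42.3
191 [250.65 262.75] w mm 43.3
193 [250.55 262.65] w mm 43.3
195 [250.05 262.65] w mm 45.0
[-0.06987075  0.04861642] [-0.05467048 -0.00346765] [-0.06227061  0.02257439]
[[-5  0  0 -3  1  1  5 -1  6  4  3  5  5  5]
 [-4 -6 -5 -4 -3 -1 -2 -5  1  0  2  2  2  4]
 [-6 -8 -7 -4 -5 -7 -5 -5 -3 -3 -2 -2  0  1]
 [ 0  2 -2 -1 -3 -3 -7 -6 -6 -7 -7 -5 -7 -4]
 [ 8 10  6  5  5  4  1  0 -4 -5 -4 -5 -6 -7]
 [13 15 15 17 14 13 14  9  7  7  2  0 -4 -4]
 [14 18 18 19 18 21 23 22 17 15 12  9  4  0]
 [16 17 18 19 19 22 23 27 22 19 17 14  7  4]
 [17 18 18 20 19 19 22 21 20 20 17 14  8  4]
 [17 17 21 18 18 20 19 18 18 19 17 11  7  4]
 [16 18 19 19 18 17 18 18 18 20 15 11  8  5]
 [17 17 18 19 18 18 19 19 19 20 17  9  7  4]
 [16 18 16 16 17 19 20 20 21 20 16 11  6  5]
 [17 18 19 18 19 19 20 21 21 20 18 13  7  4]]
[ 0.53774447 -0.01115353  0.03611746] [ 0.03517974  0.96509576 -0.00829597  0.2593911 ] 0.04369924588893808 17.948089996352792 [-1.04773246 -0.55854366  1.1129731 ]
```

Run:
```python
from plan import *
s=r.read_state();q=R.from_quat(s["eef_rot"]);print(q.as_matrix().round(4).tolist())
plan([((.5733,-.0071,.0358),R.from_euler('z',-.112)*q)],n=7)
```

```text
[[-0.863, 0.0722, 0.5001], [0.0636, 0.9974, -0.0343], [-0.5013, 0.0022, -0.8653]]
pos [[-0.022, 0.005, 0.013], [-0.021, 0.005, 0.013], [-0.022, 0.005, 0.013], [-0.021, 0.006, 0.012], [-0.021, 0.006, 0.013], [-0.021, 0.007, 0.012], [-0.022, 0.007, 0.013]] 
rot [[0.003, -0.0, 0.004], [0.002, -0.0, 0.004], [0.003, -0.0, 0.005], [0.002, -0.0, 0.004], [0.003, -0.0, 0.005], [0.002, -0.0, 0.004], [0.003, -0.0, 0.005]]
end [ 0.5734 -0.0072  0.0358] [ 0.0894  0.9616 -0.0229  0.2584]
```

Call:
play_rows:
  claw: [0.8, 0.8, 0.8, 0.8, 0.8, 0.8, 0.8, 0.8]
  delta_pos:
    - [-0.022, 0.005, 0.013]
    - [-0.021, 0.005, 0.013]
    - [-0.022, 0.005, 0.013]
    - [-0.021, 0.006, 0.012]
    - [-0.021, 0.006, 0.013]
    - [-0.021, 0.007, 0.012]
    - [-0.022, 0.007, 0.013]
    - [0, 0, 0]
  delta_rot:
    - [0.003, 0, 0.004]
    - [0.002, 0, 0.004]
    - [0.003, 0, 0.005]
    - [0.002, 0, 0.004]
    - [0.003, 0, 0.005]
    - [0.002, 0, 0.004]
    - [0.003, 0, 0.005]
    - [0, 0, 0]

```text
time: 11.65
ee_pos: [0.5742, -0.0066, 0.0361]
eef_rot: [0.089, 0.962, -0.023, 0.259]
ft_force: [2.6, -0.1, 2.1]
width: 0.0443
grip_force: 18.0
```

Run:
```python
from plan import *
s=r.read_state();q=R.from_quat(s["eef_rot"]);print(s["ee_pos"],s["joint_positions"].round(2),s["width"],s["ft_force"],q.as_matrix()[:,1].round(3))
plan([((.5733,-.0071,.0358),R.from_euler('z',-.184+.072)*R.from_matrix([[-0.863, 0.0722, 0.5001], [0.0636, 0.9974, -0.0343], [-0.5013, 0.0022, -0.8653]]))],n=2)
```

```text
[ 0.5741861  -0.00661492  0.03611127] [-0.06  0.16 -0.12  2.24  0.68  0.31  0.6 ] 0.044342133515008826 [ 2.62527981 -0.14549273  2.07252864] [0.183 0.983 0.003]
pos [[0.002, -0.002, -0.0], [0.002, -0.001, -0.001]] 
rot [[0.0, 0.0, -0.0], [0.0, 0.0, -0.0]]
end [ 0.5733 -0.0071  0.0359] [ 0.0892  0.9615 -0.0227  0.2589]
```

Call:
play_rows:
  claw: [0.7, 0.5, 0.3, 0.1, 0, 0, 0, 0]
  delta_pos:
    - [0, 0, 0]
    - [0, 0, 0]
    - [0, 0, 0]
    - [0, 0, 0]
    - [0, 0, -0.1]
    - [0, 0, -0.2]
    - [0, 0, -0.2]
    - [0, 0, -0.1]
  delta_rot:
    - [0, 0, 0]
    - [0, 0, 0]
    - [0, 0, 0]
    - [0, 0, 0]
    - [0, 0, 0]
    - [0, 0, 0]
    - [0, 0, 0]
    - [0, 0, 0]

```text
time: 12.45
ee_pos: [0.5135, 0.0039, 0.1418]
eef_rot: [0.089, 0.961, -0.023, 0.259]
ft_force: [0.7, -0.6, 0.0]
width: 0.0825
grip_force: 0.0
```

Run:
```python
from cl import *
s=r.read_state();print(s["ee_pos"],s["width"],s["time"])
c=r.camera("top");pickle.dump(c,open("c6.pkl","wb"));crop(c,225,160,70,54,11,"pics/top6.png",2)
A,B,m=edges(c,range(184,198,2));print(A,B,m)
```

```text
[0.51345651 0.00393805 0.14181897] 0.0824989415256805 12.45
184 [249.65 262.15] w mm 44.8
186 [249.05 261.85] w mm 45.9
188 [248.65 261.35] w mm 45.5
190 [248.05 261.05] w mm 46.5
192 [248.25 260.35] w mm 43.3
194 [255.55 260.05] w mm 16.1
196 [265.45 259.75] w mm 20.4
[ 1.07152828 -0.59599418] [-0.19849582  0.08410605] [ 0.43651623 -0.25594406]
```

View pics/top6.png

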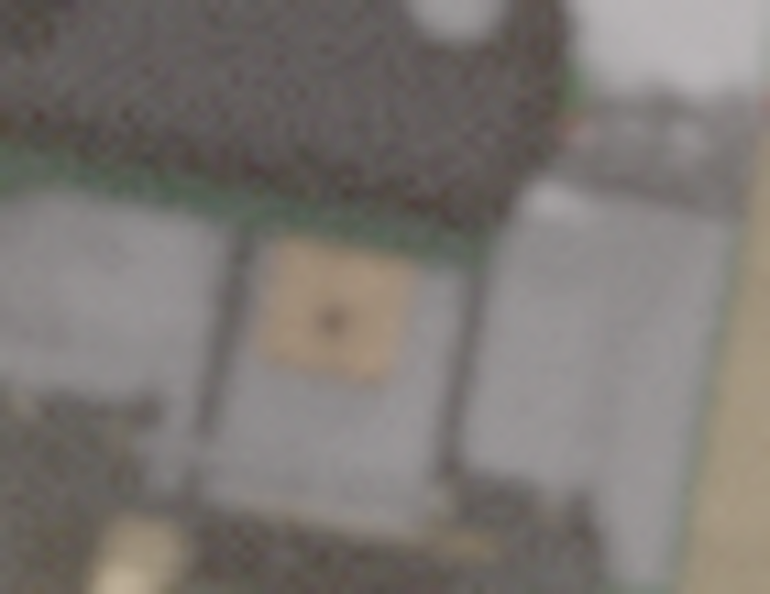

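The cleat is now parallel to the slots: near hole at (332,319), near end running (255,357)–(380,382). I'll measure it precisely.

Run:
```python
from cl import *
c=pickle.load(open("c6.pkl","rb"));im=c["pixels"].astype(np.float32)
Rm=np.array([[np.cos(YAW),-np.sin(YAW)],[np.sin(YAW),np.cos(YAW)]])
# hole centroid
c0=(332.5/11-.5+225,319.5/11-.5+160);u0,v0=int(round(c0[0])),int(round(c0[1]));k=3
a=-im[v0-k:v0+k+1,u0-k:u0+k+1].sum(2);a=np.clip(a-np.percentile(a,70),0,None);y,x=np.mgrid[v0-k:v0+k+1,u0-k:u0+k+1]
u=((a*x).sum()/a.sum(),(a*y).sum()/a.sum());print('hole px',u,c0)
for uu in(u,c0):
    h=at(c,uu,.053)[:2];print('hole drill mm',1000*Rm.T@(h-O),'want -51,4')
# rectified view in drill frame at z=.053 and .025: 0.5mm grid
def rect(z,xs,ys):
    X,Y=np.meshgrid(xs,ys,indexing='ij');P=np.c_[(Rm@np.array([X.ravel(),Y.ravel()])).T+O,np.full(X.size,z)]
    q=proj(c,P).astype(np.float32).reshape(*X.shape,2);return cv2.remap(im,q[...,0],q[...,1],cv2.INTER_LINEAR)
xs=np.arange(-.09,-.04,.0005);ys=np.arange(-.05,.05,.0005)
I=rect(.053,xs,ys);w=I[...,0]-I[...,2]
i=(xs>-.062)&(xs<-.048);g=np.gradient(cv2.GaussianBlur(w[i].mean(0)[None],(0,0),3)[0]);print('side edges y mm',1000*ys[g.argmax()],1000*ys[g.argmin()],'want 22/-22 +4 =>26? mid should be 4')
for lo,hi in((-.012,0),(.006,.018)):
    j=(ys>lo)&(ys<hi);g=np.gradient(cv2.GaussianBlur(w[:,j].mean(1)[None],(0,0),3)[0]);print('end x mm',1000*xs[g.argmax()],'want -66')
# slots at base level, edges
xs2=np.arange(-.11,-.085,.0005);ys2=np.arange(-.06,.07,.0005);J=rect(.025,xs2,ys2).sum(2)
for a,b in((-.11,-.1),(-.09,-.085)):pass
f=np.clip(np.median(J.mean(0))-J.mean(0),0,None)
print(np.c_[ys2[::4]*1000,J.mean(0)[::4]].astype(int).tolist())
d=pickle.load(open("c0.pkl","rb"))["top"];im=d["pixels"].astype(np.float32)
for lo,hi in((-.115,-.095),(-.095,-.075)):
    J=rect(.025,np.arange(lo,hi,.0005),ys2).sum(2).mean(0)
    for y0,y1 in((-.05,-.035),(.025,.06)):
        j=(ys2>y0)&(ys2<y1);f=np.clip(np.percentile(J[j],60)-J[j],0,None);print('slot',lo,1000*(f*ys2[j]).sum()/f.sum(),J[j].min())
```

```text
hole px (np.float64(254.76688318630562), np.float64(188.76688308722254)) (254.72727272727272, 188.54545454545456)
hole drill mm [-51.59786478   5.29095084] want -51,4
hole drill mm [-50.83890968   5.5860267 ] want -51,4
side edges y mm -16.999999999999975 27.500000000000068 want 22/-22 +4 =>26? mid should be 4
end x mm -68.99999999999997 want -66
end x mm -68.99999999999997 want -66
[[-60, 130], [-57, 131], [-55, 131], [-53, 131], [-51, 130], [-49, 128], [-47, 130], [-45, 133], [-43, 138], [-41, 147], [-39, 155], [-37, 169], [-35, 183], [-33, 197], [-31, 211], [-29, 222], [-27, 230], [-25, 235], [-23, 236], [-21, 238], [-19, 239], [-17, 237], [-15, 237], [-13, 236], [-11, 234], [-9, 233], [-7, 233], [-5, 233], [-3, 233], [-1, 234], [0, 233], [2, 229], [4, 225], [6, 222], [8, 219], [10, 218], [12, 219], [14, 221], [16, 222], [18, 222], [20, 222], [22, 222], [24, 221], [26, 221], [28, 218], [30, 214], [32, 208], [34, 198], [36, 185], [38, 172], [40, 162], [42, 158], [44, 169], [46, 181], [48, 191], [50, 196], [52, 192], [54, 182], [56, 165], [58, 151], [60, 139], [62, 133], [64, 128], [66, 127], [68, 130]]
slot -0.115 -39.06746780054684 155.96059
slot -0.115 39.74657472524269 132.98543
slot -0.095 -39.1306743391623 152.08313
slot -0.095 39.4781878126434 128.95384
```

Slots sit at ±39.4 mm, which confirms the drill frame. The cleat is square and about right in x but roughly 1.2 mm too far to +y. I'll regrip with the tool shifted -1.3 mm in its y to centre it.

Call:
play_rows:
  claw: [0, 0, 0, 0, 0, 0, 0, 0]
  delta_pos:
    - [0, -0.006, 0]
    - [0, 0, 0.08]
    - [0, 0, 0.08]
    - [0, 0, 0.08]
    - [0, 0, 0.08]
    - [0, 0, 0.06]
    - [0, 0, 0.06]
    - [0, 0, 0.06]
  delta_rot:
    - [0, 0, 0]
    - [0, 0, 0]
    - [0, 0, 0]
    - [0, 0, 0]
    - [0, 0, 0]
    - [0, 0, 0]
    - [0, 0, 0]
    - [0, 0, 0]

```text
time: 13.3
ee_pos: [0.5626, -0.0069, 0.0504]
eef_rot: [0.089, 0.962, -0.023, 0.257]
ft_force: [-0.6, 0.0, 0.1]
width: 0.0869
grip_force: 0.0
```

Run:
```python
from cl import *
s=r.read_state();q=R.from_quat(s["eef_rot"]);print(s["ee_pos"],s["ft_force"])
Rm=np.array([[np.cos(YAW),-np.sin(YAW)],[np.sin(YAW),np.cos(YAW)]])
t=O+Rm@[-.0422,.0042];y=q.as_matrix()[:,1];print(t,y, np.arctan2(y[0],y[1]))
plan([((*t,.0362),R.from_euler('z',np.arctan2(y[0],y[1])+YAW)*q)],n=4)
```

```text
[ 0.56260191 -0.0068819   0.05042981] [-0.59613561  0.03266728  0.0888861 ]
[ 0.5739808  -0.00784984] [0.18386131 0.98295081 0.00165195] 0.18491355415068209
pos [[-0.003, 0.001, 0.023], [-0.004, 0.002, 0.022], [-0.003, 0.001, 0.023], [-0.004, 0.002, 0.022]] 
rot [[-0.0, 0.0, -0.0], [-0.0, 0.0, -0.0], [-0.0, 0.0, -0.0], [-0.0, 0.0, -0.0]]
end [ 0.574  -0.0078  0.0362] [ 0.0894  0.962  -0.023   0.2569]
```

Call:
play_rows:
  claw: [0, 0, 0, 0, 0.1, 0.3, 0.4, 0.45]
  delta_pos:
    - [-0.003, 0.001, 0.023]
    - [-0.004, 0.002, 0.022]
    - [-0.003, 0.001, 0.023]
    - [-0.004, 0.002, 0.022]
    - [0, 0, 0]
    - [0, 0, 0]
    - [0, 0, 0]
    - [0, 0, 0]
  delta_rot:
    - [0, 0, 0]
    - [0, 0, 0]
    - [0, 0, 0]
    - [0, 0, 0]
    - [0, 0, 0]
    - [0, 0, 0]
    - [0, 0, 0]
    - [0, 0, 0]

```text
time: 14.1
ee_pos: [0.5748, -0.0074, 0.0392]
eef_rot: [0.089, 0.962, -0.023, 0.259]
ft_force: [0.3, 0.0, -0.2]
width: 0.0629
grip_force: 0.0
```

Call:
play_rows:
  claw: [0.5, 0.6, 0.7, 0.7, 0.7, 0.7]
  delta_pos:
    - [0, 0, 0]
    - [0, 0, 0]
    - [0, 0, 0]
    - [0, 0, 0]
    - [0, 0, 0]
    - [0, 0, 0]
  delta_rot:
    - [0, 0, 0]
    - [0, 0, 0]
    - [0, 0, 0]
    - [0, 0, 0]
    - [0, 0, 0]
    - [0, 0, 0]
  squeeze: 12

```text
time: 14.7
ee_pos: [0.5748, -0.0074, 0.039]
eef_rot: [0.089, 0.962, -0.023, 0.258]
ft_force: [-2.4, -0.4, 4.0]
width: 0.0438
grip_force: 12.0
```

Call:
play_rows:
  claw: [0.48, 0.4, 0.3, 0.2, 0, 0, 0, 0]
  delta_pos:
    - [0, 0, 0]
    - [0, 0, 0]
    - [0, 0, 0]
    - [0, 0, 0]
    - [0, 0, -0.1]
    - [0, 0, -0.2]
    - [0, 0, -0.2]
    - [0, 0, -0.2]
  delta_rot:
    - [0, 0, 0]
    - [0, 0, 0]
    - [0, 0, 0]
    - [0, 0, 0]
    - [0, 0, 0]
    - [0, 0, 0]
    - [0, 0, 0]
    - [0, 0, 0]

```text
time: 15.5
ee_pos: [0.5047, 0.0055, 0.161]
eef_rot: [0.089, 0.962, -0.023, 0.258]
ft_force: [0.2, -0.1, -0.2]
width: 0.0856
grip_force: 0.0
```

```bash
cat > chk.py <<'E'
from cl import *
def chk(c):
    im=c["pixels"].astype(np.float32);Rm=np.array([[np.cos(YAW),-np.sin(YAW)],[np.sin(YAW),np.cos(YAW)]])
    xs=np.arange(-.075,-.04,.0005);ys=np.arange(-.05,.05,.0005)
    X,Y=np.meshgrid(xs,ys,indexing='ij');P=np.c_[(Rm@np.array([X.ravel(),Y.ravel()])).T+O,np.full(X.size,.053)]
    q=proj(c,P).astype(np.float32).reshape(*X.shape,2);I=cv2.remap(im,q[...,0],q[...,1],cv2.INTER_LINEAR);w=I[...,0]-I[...,2]
    for lo,hi in((-.062,-.055),(-.052,-.046)):
        i=(xs>lo)&(xs<hi);g=np.gradient(cv2.GaussianBlur(w[i].mean(0)[None],(0,0),3)[0]);print('sides',1000*ys[g.argmax()],1000*ys[g.argmin()])
    j=(ys>-.01)&(ys<.018);g=np.gradient(cv2.GaussianBlur(w[:,j].mean(1)[None],(0,0),3)[0]);print('end',1000*xs[g.argmax()],'(was -69)')
    m=(xs[:,None]>-.06)&(ys[None]>-.006)&(ys[None]<.016);a=np.where(m,-I.sum(2),-1e9);a=np.clip(a-np.percentile(a[m],75),0,None);print('hole',1000*(a*X).sum()/a.sum(),1000*(a*Y).sum()/a.sum())
E
python3 - <<'E'
from chk import *
chk(pickle.load(open("c6.pkl","rb")))
c=r.camera("top");pickle.dump(c,open("c7.pkl","wb"));chk(c)
s=r.read_state();print(s["ee_pos"],s["width"],s["time"],s["joint_positions"].round(2))
E
```

```text
sides -16.49999999999997 28.000000000000068
sides -17.999999999999975 28.000000000000068
end -68.49999999999999 (was -69)
hole -51.61638597808563 5.33213577469627
sides -16.999999999999975 27.000000000000064
sides -16.999999999999975 28.500000000000068
end -68.99999999999999 (was -69)
hole -51.19275785406416 4.941783327499225
[0.50524773 0.00647713 0.16725033] 0.08613618236265617 15.55 [ 0.02 -0.23 -0.24  2.27  0.26  0.61  0.98]
```

Run:
```python
from cl import *
import fit
d=pickle.load(open("c0.pkl","rb"));Rm=np.array([[np.cos(YAW),-np.sin(YAW)],[np.sin(YAW),np.cos(YAW)]])
D=lambda w:(1000*np.r_[Rm.T@(w[:2]-O),w[2]]).round(0)
for px in((315,445),(510,350),(635,370)):
    print(px,[D(at(d["side"],fit.S(px),z)).tolist() for z in(.1,.16,.2,.24,.28)])
    p,e=fit.tri(d["top"],fit.T((375,15)),d["side"],fit.S(px));print('   tri',D(p),e)
w=lambda y,z:np.r_[O+Rm@[.030,y],z]
e=R.from_euler('z',270,degrees=True)
for n,y,z in(('above',-.108,.25),('start',-.108,.172),('end',-.1817,.1077)):print(n,w(y,z).round(4))
s=r.read_state();p0,q0=s["ee_pos"],R.from_quat(s["eef_rot"])
F=ori(np.degrees(YAW),0)*e
plan([((.46,-.06,.24),ori(np.degrees(YAW),15)*R.from_euler('z',225,degrees=True)),((.52,-.22,.28),F),(w(-.108,.25),F)])
```

```text
(315, 445) [[68.0, -27.0, 100.0], [77.0, -31.0, 160.0], [82.0, -34.0, 200.0], [88.0, -38.0, 240.0], [94.0, -41.0, 280.0]]
   tri [ 90.  -1. 256.] 0.07614402907536832
(510, 350) [[48.0, 68.0, 100.0], [58.0, 58.0, 160.0], [64.0, 51.0, 200.0], [71.0, 44.0, 240.0], [77.0, 38.0, 280.0]]
   tri [ 80.  35. 296.] 0.00023685063752032086
(635, 370) [[70.0, 120.0, 100.0], [78.0, 106.0, 160.0], [84.0, 98.0, 200.0], [90.0, 89.0, 240.0], [95.0, 80.0, 280.0]]
   tri [ 90.  57. 288.] 0.04485418456430841
above [ 0.6244 -0.1314  0.25  ]
start [ 0.6244 -0.1314  0.172 ]
end [ 0.6109 -0.2038  0.1077]
pos [[-0.008, -0.061, -0.066], [-0.013, -0.061, -0.065], [-0.018, -0.06, -0.065], [-0.023, -0.059, -0.065], [-0.027, -0.057, -0.065], [-0.032, -0.055, -0.065], [-0.143, -0.03, -0.013], [-0.145, -0.012, -0.014]] 
rot [[0.006, 0.013, 0.041], [0.006, 0.014, 0.041], [0.006, 0.013, 0.042], [0.006, 0.014, 0.041], [0.006, 0.014, 0.041], [0.005, 0.013, 0.042], [0.013, 0.005, 0.041], [0.013, 0.006, 0.041]]
pos [[-0.145, 0.006, -0.017], [-0.143, 0.025, -0.02], [-0.138, 0.042, -0.024], [-0.13, 0.058, -0.029], [0.133, 0.108, 0.038], [0.132, 0.108, 0.038], [0.133, 0.108, 0.037], [0.132, 0.109, 0.038]] 
rot [[0.013, 0.005, 0.042], [0.013, 0.006, 0.041], [0.014, 0.005, 0.042], [0.013, 0.006, 0.041], [0.0, -0.0, 0.0], [0.0, -0.0, 0.0], [0.0, -0.0, 0.0], [0.0, -0.0, 0.0]]
end [ 0.6245 -0.1314  0.25  ] [ 7.686e-01  6.397e-01  4.000e-04 -2.000e-04]
```

Call:
play_rows:
  claw: [0, 0, 0, 0, 0.5, 1, 1, 1]
  delta_pos:
    - [-0.008, -0.061, -0.066]
    - [-0.013, -0.061, -0.065]
    - [-0.018, -0.06, -0.065]
    - [-0.023, -0.059, -0.065]
    - [-0.027, -0.057, -0.065]
    - [-0.032, -0.055, -0.065]
    - [-0.143, -0.03, -0.013]
    - [-0.145, -0.012, -0.014]
  delta_rot:
    - [0.006, 0.013, 0.041]
    - [0.006, 0.014, 0.041]
    - [0.006, 0.013, 0.042]
    - [0.006, 0.014, 0.041]
    - [0.006, 0.014, 0.041]
    - [0.005, 0.013, 0.042]
    - [0.013, 0.005, 0.041]
    - [0.013, 0.006, 0.041]

```text
time: 16.35
ee_pos: [0.4811, -0.1155, 0.2472]
eef_rot: [0.577, 0.812, 0.024, 0.082]
ft_force: [0.0, -0.2, 0.3]
width: 0.0629
grip_force: 0.0
```

Call:
play_rows:
  claw: [1, 1, 1, 1, 1]
  delta_pos:
    - [-0.145, 0.006, -0.017]
    - [-0.143, 0.025, -0.02]
    - [-0.138, 0.042, -0.024]
    - [-0.13, 0.058, -0.029]
    - [0, 0, 0]
  delta_rot:
    - [0.013, 0.005, 0.042]
    - [0.013, 0.006, 0.041]
    - [0.014, 0.005, 0.042]
    - [0.013, 0.006, 0.041]
    - [0, 0, 0]

```text
time: 16.85
ee_pos: [0.5216, -0.2255, 0.2722]
eef_rot: [0.772, 0.636, -0.004, -0.002]
ft_force: [-1.2, -0.4, -0.9]
width: 0.0232
grip_force: 0.0
```

Run:
```python
from cl import *
from chk import chk
Rm=np.array([[np.cos(YAW),-np.sin(YAW)],[np.sin(YAW),np.cos(YAW)]]);w=lambda y,z:np.r_[O+Rm@[.030,y],z]
s=r.read_state();print(s["ee_pos"],s["joint_positions"].round(2),s["width"],s["time"])
F=ori(np.degrees(YAW),0)*R.from_euler('z',270,degrees=True)
plan([(w(-.108,.25),F)],n=5)
c=r.camera("top");chk(c)
```

```text
[ 0.52157087 -0.22546214  0.27216577] [ 0.3   0.19  0.03  1.53 -0.    1.43  0.14] 0.023168050057611803 16.85
pos [[0.112, 0.083, 0.021], [0.112, 0.083, 0.021], [0.112, 0.084, 0.022], [0.112, 0.084, 0.022], [0.111, 0.083, 0.021]] 
rot [[-0.001, 0.0, -0.001], [-0.0, 0.0, -0.0], [-0.001, 0.0, -0.001], [-0.0, 0.0, -0.0], [-0.001, 0.001, -0.001]]
end [ 0.6244 -0.1314  0.2501] [7.690e-01 6.393e-01 5.000e-04 2.000e-04]
sides -16.999999999999975 26.500000000000064
sides -17.499999999999975 27.500000000000068
end -68.49999999999999 (was -69)
hole -51.43648970847952 4.855481637218334
```

Call:
play_rows:
  claw: [1, 1, 1, 1, 1, 1, 1]
  delta_pos:
    - [0.112, 0.083, 0.021]
    - [0.112, 0.083, 0.021]
    - [0.112, 0.084, 0.022]
    - [0.112, 0.084, 0.022]
    - [0.111, 0.083, 0.021]
    - [0, 0, 0]
    - [0, 0, 0]
  delta_rot:
    - [-0.001, 0, -0.001]
    - [0, 0, 0]
    - [-0.001, 0, -0.001]
    - [0, 0, 0]
    - [-0.001, 0.001, -0.001]
    - [0, 0, 0]
    - [0, 0, 0]

```text
time: 17.6
ee_pos: [0.6227, -0.125, 0.2509]
eef_rot: [0.765, 0.644, 0.002, 0.0]
ft_force: [-0.1, -0.2, 1.6]
width: 0.0005
grip_force: 0.0
```

Run:
```python
from cl import *
c=r.camera("side");crop(c,190,150,100,80,8,"pics/side8.png",1.5)
s=r.read_state();print(s["ee_pos"],s["eef_rot"],s["width"],s["time"],s["joint_positions"].round(2))
print((proj(c,s["ee_pos"])[0]-[190,150]+.5)*8)
```

```text
[ 0.62250893 -0.12613199  0.25132758] [0.76571703 0.64317524 0.00155998 0.00077942] 0.0005522233614347406 17.65 [ 0.16  0.34 -0.04  1.39  0.01  1.41 -0.05]
[345.88952378 675.07023419]
```

View pics/side8.png

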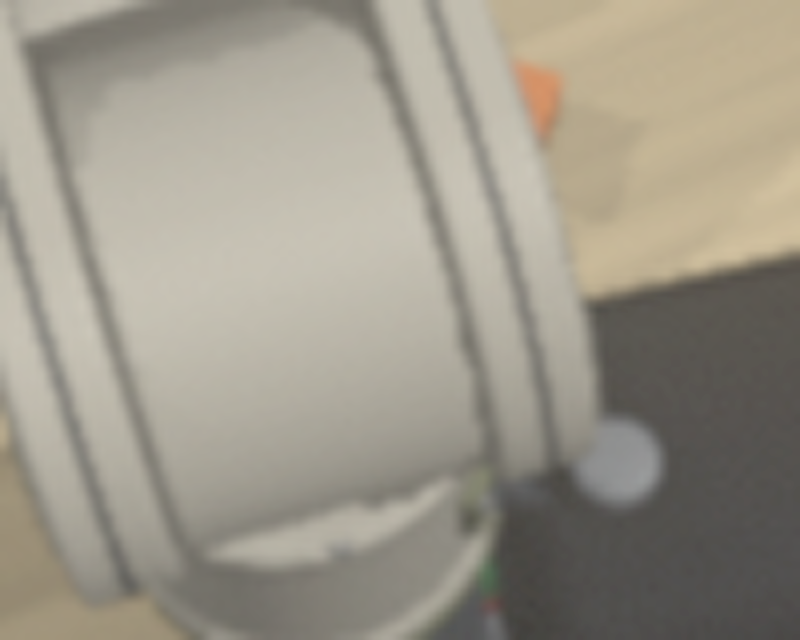

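The view shows only the wrist over the clamp, with the belt knob at (620,460) clear beside it. I'll work out the handle sweep from the geometry, pressing far out on the grip.

Run:
```python
from cl import *
Rm=np.array([[np.cos(YAW),-np.sin(YAW)],[np.sin(YAW),np.cos(YAW)]]);w=lambda y,z:np.r_[O+Rm@[.030,y],z]
s=r.read_state();print(s["ee_pos"],1000*Rm.T@(s["ee_pos"][:2]-O))
F=ori(np.degrees(YAW),0)*R.from_euler('z',270,degrees=True)
st=plan([(w(-.106,.183),F)],n=5)
def tip(th,rho=.095,y0=.0095):
    a=np.radians(th);return -.108-rho*np.cos(a)+.007*np.sin(a)+y0,.089+rho*np.sin(a)+.007*np.cos(a)
W=[tip(t) for t in(72,66,60,54,48,42,36,30,25,20,15,11,8)];print(np.round(W,3).tolist())
plan([(w(*x),F) for x in W],n=1,start=st)
```

```text
[ 0.62250893 -0.12613199  0.25132758] [  27.15028492 -103.20663875]
pos [[-0.003, 0.003, 0.068], [-0.003, 0.003, 0.068], [-0.003, 0.002, 0.069], [-0.003, 0.003, 0.068], [-0.003, 0.002, 0.069]] 
rot [[0.0, -0.0, 0.001], [0.0, -0.0, 0.001], [0.0, -0.0, 0.0], [0.001, -0.0, 0.001], [0.0, -0.0, 0.0]]
end [ 0.6247 -0.1295  0.1829] [ 7.687e-01  6.396e-01  6.000e-04 -4.000e-04]
[[-0.121, 0.182], [-0.131, 0.179], [-0.14, 0.175], [-0.149, 0.17], [-0.157, 0.164], [-0.164, 0.158], [-0.171, 0.151], [-0.177, 0.143], [-0.182, 0.135], [-0.185, 0.128], [-0.188, 0.12], [-0.19, 0.114], [-0.192, 0.109]]
pos [[-0.076, 0.0, 0.007], [-0.047, 0.0, 0.014], [-0.046, 0.0, 0.02], [-0.044, 0.0, 0.023], [-0.041, 0.0, 0.029], [-0.038, -0.0, 0.032], [-0.034, -0.0, 0.037], [-0.03, -0.0, 0.039]] 
rot [[0.0, -0.0, 0.0], [0.0, -0.0, 0.0], [0.0, -0.0, 0.0], [0.0, -0.0, 0.0], [0.0, -0.0, 0.0], [0.0, -0.0, 0.0], [0.0, -0.0, 0.0], [0.0, -0.0, 0.0]]
pos [[-0.022, -0.0, 0.036], [-0.019, -0.0, 0.037], [-0.015, -0.0, 0.038], [-0.01, -0.0, 0.032], [-0.006, -0.0, 0.024]] 
rot [[0.0, -0.0, 0.0], [0.0, -0.0, 0.0], [0.0, -0.0, 0.0], [0.0, -0.0, 0.0], [0.0, -0.0, 0.0]]
end [ 0.6092 -0.2136  0.1092] [ 7.687e-01  6.396e-01  6.000e-04 -4.000e-04]
```

Call:
play_rows:
  claw: [1, 1, 1, 1, 1, 1]
  delta_pos:
    - [-0.003, 0.003, 0.068]
    - [-0.003, 0.003, 0.068]
    - [-0.003, 0.002, 0.069]
    - [-0.003, 0.003, 0.068]
    - [-0.003, 0.002, 0.069]
    - [0, 0, 0]
  delta_rot:
    - [0, 0, 0.001]
    - [0, 0, 0.001]
    - [0, 0, 0]
    - [0.001, 0, 0.001]
    - [0, 0, 0]
    - [0, 0, 0]

```text
time: 18.25
ee_pos: [0.6241, -0.1294, 0.1799]
eef_rot: [0.769, 0.639, -0.001, -0.002]
ft_force: [0.5, -0.2, -0.7]
width: 0.0003
grip_force: 0.0
```

Call:
play_rows:
  claw: [1, 1, 1, 1, 1]
  delta_pos:
    - [-0.076, 0, 0.007]
    - [-0.047, 0, 0.014]
    - [-0.046, 0, 0.02]
    - [-0.044, 0, 0.023]
    - [0, 0, 0]
  delta_rot:
    - [0, 0, 0]
    - [0, 0, 0]
    - [0, 0, 0]
    - [0, 0, 0]
    - [0, 0, 0]

```text
time: 18.75
ee_pos: [0.6168, -0.1736, 0.1694]
eef_rot: [0.77, 0.638, 0.0, -0.0]
ft_force: [-0.4, 0.0, -0.3]
width: 0.0004
grip_force: 0.0
```

Run:
```python
from cl import *
Rm=np.array([[np.cos(YAW),-np.sin(YAW)],[np.sin(YAW),np.cos(YAW)]]);w=lambda y,z:np.r_[O+Rm@[.030,y],z]
s=r.read_state();print(s["ee_pos"],1000*Rm.T@(s["ee_pos"][:2]-O),s["ft_force"])
c=r.camera("side");crop(c,190,150,100,80,8,"pics/side9.png",1.5)
F=ori(np.degrees(YAW),0)*R.from_euler('z',270,degrees=True)
def tip(th,rho=.095,y0=.0095):
    a=np.radians(th);return -.108-rho*np.cos(a)+.007*np.sin(a)+y0,.089+rho*np.sin(a)+.007*np.cos(a)
plan([(w(*tip(t)),F) for t in(48,42,36,30,25,20,15,11,8)],n=1)
```

```text
[ 0.61680481 -0.17356021  0.1693711 ] [  30.22008192 -150.87790056] [-0.37248082  0.04470168 -0.34581741]
pos [[-0.035, -0.001, 0.027], [-0.038, -0.0, 0.032], [-0.034, -0.0, 0.037], [-0.03, -0.0, 0.039], [-0.022, -0.0, 0.036], [-0.019, -0.0, 0.037], [-0.015, -0.0, 0.038], [-0.01, -0.0, 0.032]] 
rot [[-0.0, -0.0, -0.0], [-0.0, -0.0, -0.0], [-0.0, -0.0, -0.0], [-0.0, -0.0, -0.0], [-0.0, -0.0, -0.0], [-0.0, -0.0, -0.0], [-0.0, -0.0, -0.0], [-0.0, -0.0, -0.0]]
pos [[-0.006, -0.0, 0.024]] 
rot [[-0.0, -0.0, -0.0]]
end [ 0.6092 -0.2135  0.1092] [ 7.695e-01  6.386e-01  3.000e-04 -5.000e-04]
```

View pics/side9.png

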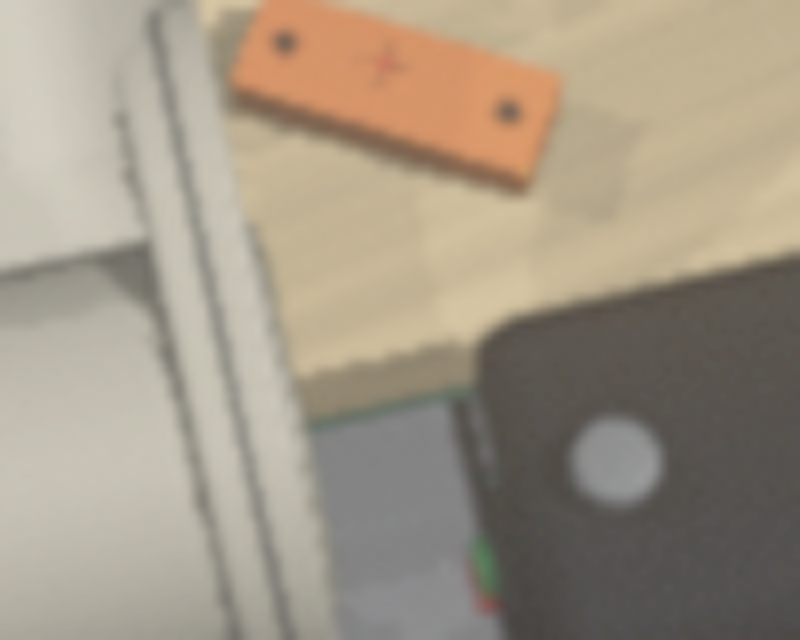

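The arm still hides the handle (belt cover edge at (490,450), nothing touched). I'll continue the sweep and watch the force.

Call:
play_rows:
  claw: [1, 1, 1, 1]
  delta_pos:
    - [-0.035, -0.001, 0.027]
    - [-0.038, 0, 0.032]
    - [-0.034, 0, 0.037]
    - [-0.03, 0, 0.039]
  delta_rot:
    - [0, 0, 0]
    - [0, 0, 0]
    - [0, 0, 0]
    - [0, 0, 0]

```text
time: 19.2
ee_pos: [0.6122, -0.1989, 0.1422]
eef_rot: [0.769, 0.639, 0.001, -0.0]
ft_force: [1.4, 1.6, 1.5]
width: 0.0006
grip_force: 0.9
```

Call:
play_rows:
  claw: [1, 1, 1]
  delta_pos:
    - [-0.022, 0, 0.036]
    - [-0.019, 0, 0.037]
    - [-0.015, 0, 0.038]
  delta_rot:
    - [0, 0, 0]
    - [0, 0, 0]
    - [0, 0, 0]

```text
time: 19.5
ee_pos: [0.6101, -0.2097, 0.12]
eef_rot: [0.769, 0.639, 0.001, -0.0]
ft_force: [0.4, -0.7, 3.1]
width: 0.0006
grip_force: 1.4
```

Call:
play_rows:
  claw: [1, 1]
  delta_pos:
    - [-0.01, 0, 0.032]
    - [0, 0, 0]
  delta_rot:
    - [0, 0, 0]
    - [0, 0, 0]

```text
time: 19.7
ee_pos: [0.6092, -0.2112, 0.113]
eef_rot: [0.769, 0.639, 0.0, -0.001]
ft_force: [-0.5, -0.2, 0.3]
width: 0.0003
grip_force: 0.0
```

Call:
play_rows:
  claw: [1, 1, 1]
  delta_pos:
    - [-0.005, 0, 0.012]
    - [-0.003, 0, 0.012]
    - [0, 0, 0]
  delta_rot:
    - [0, 0, 0]
    - [0, 0, 0]
    - [0, 0, 0]

```text
time: 20.0
ee_pos: [0.6097, -0.2122, 0.1094]
eef_rot: [0.769, 0.639, 0.001, -0.001]
ft_force: [-0.8, 0.8, 0.5]
width: 0.0003
grip_force: 0.4
```

Call:
play_rows:
  claw: [1, 1]
  delta_pos:
    - [0, 0, 0.01]
    - [0, 0, 0]
  delta_rot:
    - [0, 0, 0]
    - [0, 0, 0]

```text
time: 20.2
ee_pos: [0.6098, -0.2123, 0.1088]
eef_rot: [0.769, 0.639, 0.001, -0.0]
ft_force: [-3.4, 2.8, 10.5]
width: 0.0006
grip_force: 5.1
```

Call:
play_rows:
  claw: [1, 1]
  delta_pos:
    - [0, 0, 0.008]
    - [0, 0, 0]
  delta_rot:
    - [0, 0, 0]
    - [0, 0, 0]

```text
time: 20.4
ee_pos: [0.61, -0.2124, 0.1084]
eef_rot: [0.769, 0.639, 0.001, -0.0]
ft_force: [-8.3, 4.1, 18.4]
width: 0.0004
grip_force: 9.5
```

Call:
play_rows:
  claw: [1, 1]
  delta_pos:
    - [0, 0, 0.01]
    - [0, 0, 0]
  delta_rot:
    - [0, 0, 0]
    - [0, 0, 0]

```text
time: 20.6
ee_pos: [0.6101, -0.2125, 0.108]
eef_rot: [0.769, 0.639, 0.001, 0.0]
ft_force: [-12.5, 6.1, 29.7]
width: 0.0001
grip_force: 15.0
```

It's at a stiff stop (30 N for about 1 mm). I'll lift off, clear the view and check.

Call:
play_rows:
  claw: [1, 1, 1, 1, 1, 1, 1, 1]
  delta_pos:
    - [0, 0, -0.03]
    - [0, 0, -0.15]
    - [0, 0, -0.2]
    - [-0.1, 0, -0.2]
    - [-0.1, -0.2, 0]
    - [-0.1, -0.2, 0]
    - [-0.1, -0.2, 0]
    - [-0.1, -0.2, 0]
  delta_rot:
    - [0, 0, 0]
    - [0, 0, 0]
    - [0, 0, 0]
    - [0, 0, 0]
    - [0, 0, 0]
    - [0, 0, 0]
    - [0, 0, 0]
    - [0, 0, 0]

```text
time: 21.4
ee_pos: [0.4322, -0.2823, 0.2196]
eef_rot: [0.769, 0.639, 0.001, -0.0]
ft_force: [0.4, -1.2, 0.9]
width: 0.0004
grip_force: 0.0
```

Run:
```python
from chk import *
Rm=np.array([[np.cos(YAW),-np.sin(YAW)],[np.sin(YAW),np.cos(YAW)]])
t=r.camera("top");s=r.camera("side");chk(t);ends=[]
for n,c in(('top',t),('side',s)):
    im=c["pixels"].astype(float);m=((im[...,0]>1.8*im[...,1])&(im[...,0]>1.8*im[...,2])&(im[...,0]>50)).astype(np.uint8)
    # predicted grip at 8deg
    f=lambda rho,a:np.r_[O+Rm@[.030,-.108-rho*np.cos(a)],.089+rho*np.sin(a)]
    a=np.radians(8);pr=proj(c,np.array([f(.0825,a),f(.115,a)]));print(n,'pred mid,end',pr.round(1).tolist())
    k,l,st,ce=cv2.connectedComponentsWithStats(m)
    for i in range(1,k):
        if st[i,4]>8 and np.linalg.norm(ce[i]-pr[0])<40:print('  blob',ce[i].round(1),st[i]);
    b=min([i for i in range(1,k) if st[i,4]>8],key=lambda i:np.linalg.norm(ce[i]-pr[0]));ends.append(ce[b])
p,e=tri(t,ends[0],s,ends[1]);print('grip mid drill mm',1000*Rm.T@(p[:2]-O),p[2],e)
x=r.read_state();print(x["ee_pos"],x["ft_force"],x["time"])
```

```text
sides -16.999999999999975 26.500000000000064
sides -16.999999999999975 25.500000000000064
end -68.99999999999999 (was -69)
hole -51.39833912311258 5.0769526787885395
top pred mid,end [[314.3, 174.7], [323.6, 176.3]]
  blob [314.3 174.8] [306 173  17   5  50]
side pred mid,end [[203.5, 254.4], [191.3, 257.0]]
  blob [203.6 254.4] [192 250  24   9 118]
grip mid drill mm [  29.93047468 -189.6368005 ] 0.09981829825600053 0.00010518272623823034
[ 0.4287746  -0.28503093  0.22004906] [ 0.80677214 -0.54017585  0.44698925] 21.5
```

The handle sits exactly where the locked position predicts (blobs at (314.3,174.8) and (203.6,254.4)), and the cleat hasn't moved.

```bash
python3 -c "
from bench import r
print(r.close_job())"
```

```text
the job is handed in; nothing more can be done
None
```

The cleat is square on the base with its red dot within about 1 mm of the bit's axis, judged from its near hole because the head hides the dot. The clamp handle is locked down at its stop and the job is handed in at about 21.5 s; the foot's press on the cleat wasn't measured, and no verdict came back.

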